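Tidy the grill ledge: sort wood, ramekin and pot, shut the bin

ROBOT

A 6-joint arm with a two-finger parallel gripper is mounted at the origin on the work surface. World frame = base frame: x ahead of the robot, y to its left, z up, the work surface at z = 0. Lengths are in m, angles in degrees, forces in N, time in s.
With the tool pointing down it reaches from about 0.4 to 0.825 m from the base axis. Payload 7 kg.
Tool frame: the origin (TCP) lies at the very end of the fingers, on their centre line; the grasp point (between the pads) lies 19 mm behind it (r.hold_point_z is the distance from the TCP to the grasp point, in m); z points along the fingers, y is the direction in which the jaws open and shut (so a half turn about z gives the same grasp; the last joint's range is limited). The gripper opens to 88 mm and grips with 3 to 60 N. Pads are 19 mm wide; open, the fingers measure 130 mm over their backs; the gripper's body (78 mm by 193 mm) begins 47 mm behind the grasp point.
Start: joints at [88.47, 20.546, 0.682, 0, -70.136, -16.507], TCP at [0.209, 0.642, 0.227] pointing down, gripper open.
Joint ranges: [-176.03, 176.03], [-82.01, 121.73], [-58.28, 71.71], [-173.87, 95.51], [-174.79, -0.11], [-173.66, 173.66]. Speed limits (degrees/s): [136.94, 136.94, 172.46, 180, 180, 180].

INTERFACE

Orientations are given as [roll, pitch, yaw] about the fixed x, y, z axes, in that order (R = Rz(yaw) Ry(pitch) Rx(roll)).
In Python, from plant import r gives the robot as it stands. The module is installed in compiled form; this text tells all that it offers.
- The arm moves only by the shell command python3 -m inch 'ROWS' [FORCE]. ROWS is text: rows parted by semicolons, each of 7 numbers parted by spaces: the shift along the tool's x, y, z in m, then the turn, a rotation vector about the tool's x, y, z in rad, then the opening, from 0 (shut) to 1 (fully open). In form: tx ty tz ax ay az jaw; .... A call has 1 to 20 rows; each row shifts and turns the commanded pose from where the row before left it, along the tool's axes as they then stand; what a row does not reach is not made up. A row lasts 1/12 s, in which the tool goes at most 41.7 mm and 7.16 degrees, less where a joint would pass 70% of its speed; a pose out of reach is approached as far as the arm can. A call with a gripper value outside its range is refused whole. The fingers move at their own pace and stop on an object; FORCE is the grip in N (left out, the last holds). Time passes only in rows, so rows that do not move let the fingers close. It gives the time, the measured TCP pose, the force and the opening at its end, in the units of the state.
- r.get_state(): the state, without advancing time (a new reading comes with each control period).
- r.capture(name): name is "side" or "top" or "wrist"; returns the picture (420x560x3 uint8, red, green, blue); there is no depth.
- r.camera_params(name): a dict with "vfov" (degrees; the focal length in pixels is half the picture's height over the tangent of half this angle, whatever the lens; pixels are square), "cx", "cy" (the principal point, pixels), "R" (3x3) and "t" (3): a world point X has camera coordinates R X + t. Camera axes: x right, y down, z forward; pixel columns grow to the right and rows downward; lengths in m; the calibration is good to about 2 mm. The wrist camera is an equidistant fisheye: a pixel r from the principal point sees the ray r / f radians off the axis. A picture is of the moment at which its call begins: read the wrist's pose just before it. camera_params takes no time and is no camera call; for the wrist camera it gives the pose at the moment of the call.
- r.close_job(): hands the job in, once; it reports no verdict.
Trained networks look in the newest picture that a camera, given by its name, has taken for a name from the list of things; names that differ only in an ending like _2 or _b are one class to them, and where a whole thing is asked for, a point or a joint stands for the part that bears it (a point fixed in the world has none). Each returns a list of dicts, best first, with "p" (0 to 1); they miss things now and then, are a little off and sometimes report something else, mostly with a low value. They report only what shows in the picture. A call takes as long as a camera call. They do not tell look-alikes from the thing itself.
- r.recognise(target, camera): "xy" ([column, row] in pixels, amid what is visible of it).
The state is a dict: "time_s": time; "joints": joint angles; "qd": joint speeds; "joint_torque": joint torques, N m; "tcp_pos": TCP position; "eef_rot": TCP orientation; "contact_force": force on the tool from outside, world axes, zero at the start; "moment": the same for the moment, N m; "gripper_width": finger opening in m.
Only numpy, scipy, OpenCV 4.12 (cv2) and the standard library are available. Lean on these libraries where they do the work, as an engineer would, in place of code of your own. Each camera call takes 0.05 s, during which the arm holds its last target.

TASK

Tidy the porch ledge before the grill is lit: put both smoking-wood chunks into the teak bin and slide its lid fully shut over them, set the white ramekin upright on the floor of the steel mixing bowl, and stand the cast-iron basting pot on the middle of the trivet. Lower the ramekin and the pot into place gently rather than dropping them, and leave the acrylic shaker standing where it is.

Things in the scene. Friction and masses are not known exactly. Their poses are not given: they have to be found in the camera images.
- pale_chunk: Pale smoking-wood chunk, a block 60 (own x) x 34 (own y) x 36 mm high, about 60 g, loose, lying on the ledge; cork-brown bark on top. Origin: centre of its underside. Belongs in the teak bin, lying, not stacked (else the lid jams).
- dark_chunk: Dark smoking-wood chunk, same size, mass and axes as the pale one, with reddish bark on top. Origin: centre of its underside. Belongs in the teak bin.
- ramekin: Small white ceramic sauce ramekin, a round open cup, empty, 54 mm outside diameter at the rim (48 mm at the foot), 45 mm high, walls 4 mm, about 130 g, loose, standing upright. Origin: centre of its underside, own z up. Belongs in the steel bowl.
- pot: Black cast-iron basting pot, empty, 88 mm diameter, rim 50 mm high, about 550 g, loose, upright. Fixed handle over it: two uprights at own y +-43 mm carry a pale wooden bar, 12 mm square, 92 mm long along own y, its centre 99 mm above the underside, over the pot's centre. Lift it by the bar's middle. Origin: centre of the underside, own z up. Belongs on the trivet.
- shaker: Clear acrylic shaker with a steel cap, 50 mm diameter, 107 mm high, 140 g, standing loose among the other things; a bystander, not to be moved. Origin: centre of its underside, own z up.
- bin: Teak bin fixed to the ledge. Outside 200 (own x) x 190 mm (own y), walls 8 mm, floor 10 mm thick. Side walls (own y +-91 mm) 70 mm high; end walls (own x +-96 mm) 55 mm high, under the sliding lid. Origin: centre of the underside; own x: the way the lid slides open (away from the robot, within 0.15 rad). Lid open by q leaves the mouth clear from own x = -92 mm to q - 100 mm.
- lid (a joint): Opening of the teak bin's sliding lid in m: 0 = shut (lid exactly over the bin), up to 0.15; at the start 0.12 to 0.14. Grows along the bin's own +x; slides with about 1.5 N of friction and stays where left. The lid is an 8 mm slab, 200 x 172 mm, its underside 56 mm and top 64 mm above the bin's underside.
- lid_knob (a point): Middle of the steel knob on the lid, an upright cylinder of 24 mm diameter and 30 mm height standing on the lid's top, 79 mm above the bin's underside, at own x = -80 mm + lid opening, own y = 0 of the bin. The knob moves with the lid.
- bowl: Stainless mixing bowl, empty, loose, 450 g, rim diameter 200 mm, 72 mm high, wall 4 mm; flat inside floor of about 120 mm diameter, 5 mm above the underside. Origin: centre of its underside, own z up.
- trivet: Round black cast-iron trivet, loose, 1 kg, 150 mm diameter, flat top 18 mm above its underside. Origin: centre of its underside, own z up.
There are look-alikes about, which are no part of the job. Leave any red look-alike of the dark_chunk alone.

How it is judged:
By the outcome, as a careful person would: the job done as asked, in the order asked, and still so for the second after the job is handed in, with the robot touching nothing.
It also fails if it takes over 128 s, if anything falls off the work surface, if the arm or the gripper's body presses on something with over 40 N, if the wrist force passes 120 N, or if a joint passes its speed limit or range.

## Working session

There is one attempt and no reset: what is moved stays moved. The work goes in short steps, Python scripts to look and compute and a shell command to move; the robot and the scene stay as the last step left them, time stands still between calls to the robot, and variables do not carry over. Pictures are saved under pics/ and viewed, and the job is handed in when it is done.

```bash
mkdir -p pics; ls; cat > h.py <<'E'
import numpy as np, cv2
from plant import r
def save(img,name,scale=1):
    cv2.imwrite('pics/'+name, cv2.cvtColor(cv2.resize(img,None,fx=scale,fy=scale,interpolation=cv2.INTER_CUBIC) if scale!=1 else img,cv2.COLOR_RGB2BGR))
def ray(cam,uv,P=None):
    P=P or r.camera_params(cam); f=210/np.tan(np.radians(P['vfov'])/2)
    R=np.array(P['R']);t=np.array(P['t'])
    d=np.array([uv[0]-P['cx'],uv[1]-P['cy']],float)
    if cam=='wrist':
        n=np.linalg.norm(d);th=n/f
        v=np.array([*(d/max(n,1e-9)*np.sin(th)),np.cos(th)])
    else: v=np.array([*(d/f),1.])
    return -R.T@t, R.T@v
def atz(cam,uv,z,P=None):
    o,d=ray(cam,uv,P); return o+d*(z-o[2])/d[2]
def proj(cam,X,P=None):
    P=P or r.camera_params(cam); f=210/np.tan(np.radians(P['vfov'])/2)
    c=np.array(P['R'])@np.array(X)+np.array(P['t'])
    if cam=='wrist':
        n=np.linalg.norm(c[:2]);th=np.arctan2(n,c[2]);q=c[:2]/max(n,1e-9)*th*f
    else: q=c[:2]/c[2]*f
    return q+np.array([P['cx'],P['cy']])
E
python3 - <<'E'
from h import *
for c in ['top','side','wrist']:
    im=r.capture(c); save(im,c+'0.png'); np.save(c+'0.npy',im)
    P=r.camera_params(c); o,_=ray(c,(280,210)); print(c,P['vfov'],P['cx'],P['cy'],o.round(3),np.array(P['R']).round(2).tolist())
    for n in ['pale_chunk','dark_chunk','ramekin','pot','shaker','bin','lid_knob','bowl','trivet']:
        print(n,[(np.round(d['xy']).astype(int).tolist(),round(d['p'],2),atz(c,d['xy'],0.03).round(3).tolist()) for d in r.recognise(n,c)[:4]])
print(r.get_state())
E
```

```text
pics
top 56.44605440403028 287.19433385619874 207.89903360264492 [0.406 0.014 1.085] [[0.03, -1.0, 0.03], [-0.99, -0.03, -0.15], [0.15, -0.03, -0.99]]
pale_chunk [([284, 258], 0.58, [0.433, -0.013, 0.03]), ([130, 205], 0.53, [0.565, 0.408, 0.03])]
dark_chunk [([138, 304], 0.84, [0.305, 0.364, 0.03]), ([252, 115], 0.75, [0.832, 0.09, 0.03]), ([200, 149], 0.53, [0.727, 0.228, 0.03])]
ramekin [([358, 180], 0.58, [0.655, -0.212, 0.03])]
pot [([212, 254], 0.66, [0.44, 0.182, 0.03])]
shaker []
bin [([131, 206], 0.78, [0.563, 0.405, 0.03])]
lid_knob [([130, 184], 0.88, [0.623, 0.411, 0.03])]
bowl [([428, 234], 0.84, [0.511, -0.403, 0.03]), ([203, 186], 0.73, [0.625, 0.216, 0.03])]
trivet [([281, 178], 0.69, [0.652, 0.001, 0.03])]
side 56.266343309954145 285.38269503366905 215.34213941738918 [0.189 0.616 0.837] [[-0.84, -0.54, 0.01], [-0.39, 0.59, -0.71], [0.37, -0.6, -0.7]]
pale_chunk [([330, 260], 0.67, [0.427, -0.001, 0.03]), ([186, 357], 0.4, [0.563, 0.402, 0.03])]
dark_chunk [([191, 226], 0.92, [0.817, 0.103, 0.03]), ([219, 282], 0.9, [0.628, 0.211, 0.03]), ([182, 273], 0.79, [0.724, 0.
[... 807 characters left out ...]
n []
lid_knob []
bowl []
trivet []
{'time_s': 1.5, 'joints': array([ 8.84711431e+01,  2.05478790e+01,  6.78943903e-01, -3.18562549e-04,
       -7.01354498e+01, -1.65065032e+01]), 'qd': array([-0.05339186, -0.01512985,  0.02222371, -0.06764988, -0.06510387,
        0.00317638]), 'joint_torque': array([-4.53333050e-04, -5.82378459e+01,  2.93298018e+01,  7.00259641e+00,
        1.24577319e-02, -1.09829244e-05]), 'tcp_pos': array([0.20899543, 0.64178173, 0.22652014]), 'eef_rot': array([ 1.79995711e+02, -9.58603305e-04, -1.80354684e+01]), 'contact_force': array([ 0.87761434, -0.19669872,  0.53073481]), 'moment': array([-0.05068055, -0.00655805,  0.08102316]), 'gripper_width': 0.08766070298954405}
```

View pics/top0.png

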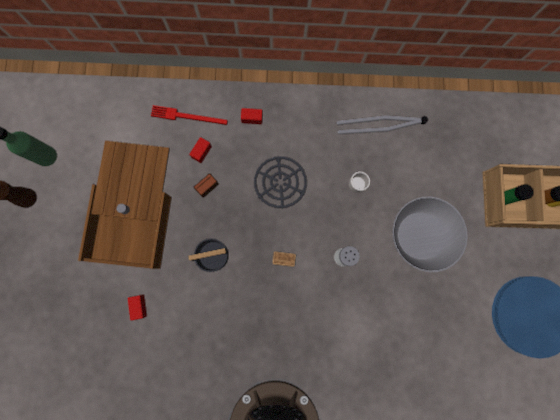

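View pics/side0.png

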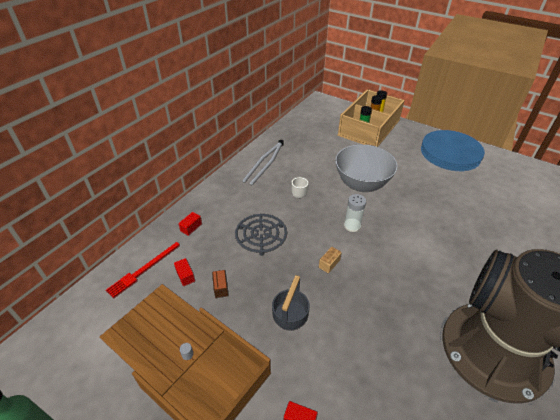

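```bash
python3 - <<'E'
from h import *
t=np.load('top0.npy');s=np.load('side0.npy')
a=cv2.resize(t[90:330,90:290],None,fx=2.5,fy=2.5,interpolation=cv2.INTER_CUBIC)
save(a,'topL.png')
save(s[200:420,130:350],'sideL.png',2.7)
E
```

```text
(no output)
```

View pics/topL.png

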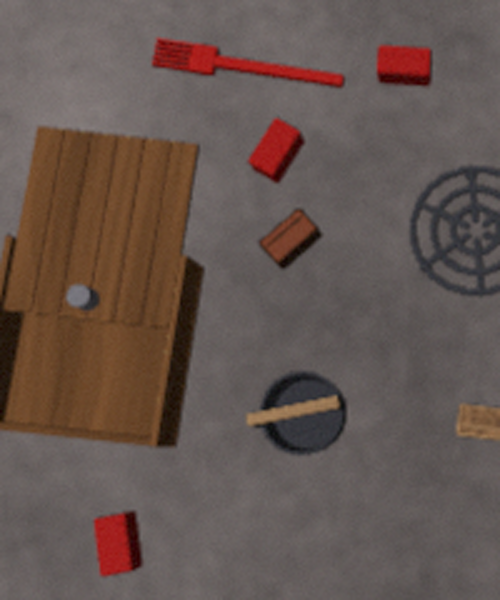

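View pics/sideL.png

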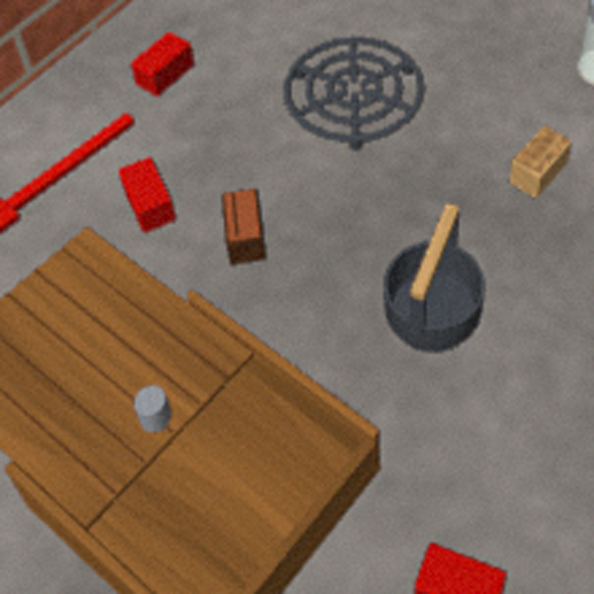

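```bash
cat > fit.py <<'E'
from h import *
from scipy.optimize import minimize
IM={c:np.load(c+'0.npy') for c in('top','side')}
PP={c:r.camera_params(c) for c in('top','side')}
def comp(c,uv,fn,win=70):
    im=cv2.cvtColor(IM[c],cv2.COLOR_RGB2HSV).astype(int); m=fn(im,IM[c].astype(int)).astype(np.uint8)
    n,l,st,ce=cv2.connectedComponentsWithStats(m)
    best=None
    u,v=map(int,uv)
    sub=l[max(v-4,0):v+5,u-4:u+5]; ids=[i for i in np.unique(sub) if i]
    if not ids: return None
    i=max(ids,key=lambda i:(sub==i).sum())
    return (l==i).astype(np.uint8)
def sil(c,pts,S=4):
    p=np.array([proj(c,x,PP[c]) for x in pts]); h=cv2.convexHull(((p)*16*1).astype(np.int32))
    m=np.zeros((420,560),np.uint8); cv2.fillConvexPoly(m,h,1,shift=4); return m
def box(p,lx,ly,h):
    x,y,a=p;c,s=np.cos(a),np.sin(a)
    return [(x+c*i*lx/2-s*j*ly/2,y+s*i*lx/2+c*j*ly/2,z) for i in(-1,1) for j in(-1,1) for z in(0,h)]
def cyl(p,rs):
    return [(p[0]+R*np.cos(t),p[1]+R*np.sin(t),z) for R,z in rs for t in np.linspace(0,6.28,40)]
def fit(masks,model,p0,steps):
    def cost(p):
        return sum(1-((s:=sil(c,model(p)))&m).sum()/max((s|m).sum(),1) for c,m in masks.items())
    best=None
    for k in range(6 if len(p0)>2 else 1):
        q=np.array(p0,float)
        if len(q)>2:q[2]=k*np.pi/6
        S=[q]+[q+np.eye(len(q))[i]*steps[i] for i in range(len(q))]
        o=minimize(cost,q,method='Nelder-Mead',options=dict(initial_simplex=S,xatol=2e-4,fatol=1e-4))
        if best is None or o.fun<best.fun: best=o
    return best
if __name__=='__main__':
    satb=lambda h,i:(h[...,1]>85)
    white=lambda h,i:(h[...,2]>150)
    for n,uvs,fn,model,p0 in [
     ('pale',dict(top=(284,258),side=(330,260)),satb,lambda p:box(p,.06,.034,.036),(.43,-.006,0)),
     ('dark',dict(top=(205,185),side=(220,283)),satb,lambda p:box(p,.06,.034,.036),(.626,.213,0)),
     ('ramekin',dict(top=(359,182),side=(300,187)),white,lambda p:cyl(p,[(.024,0),(.027,.045)]),(.65,-.22))]:
        masks={c:comp(c,uv,fn) for c,uv in uvs.items()}
        print(n,{c:None if m is None else int(m.sum()) for c,m in masks.items()})
        masks={c:m for c,m in masks.items() if m is not None}
        for sub in (masks,)+tuple({c:masks[c]} for c in masks):
            o=fit(sub,model,p0,(.02,.02,.3)); x=o.x.copy()
            print(' ',list(sub),x[:2].round(4),np.degrees(x[2:]).round(1),'loss',round(o.fun/len(sub),3))
E
python3 fit.py
python3 - <<'E'
from h import *
t=np.load('top0.npy');s=np.load('side0.npy')
save(t[130:280,70:180],'tb.png',4);save(s[275:420,90:285],'sb.png',4)
save(t[230:285,180:310],'tp.png',6)
E
```

```text
pale {'top': 280, 'side': 364}
  ['top', 'side'] [ 0.433 -0.012] [89.8] loss 0.146
  ['top'] [ 0.4318 -0.0118] [89.9] loss 0.125
  ['side'] [ 0.4348 -0.0094] [91.4] loss 0.14
dark {'top': 303, 'side': 349}
  ['top', 'side'] [0.6288 0.2078] [137.5] loss 0.18
  ['top'] [0.6282 0.2103] [138.1] loss 0.146
  ['side'] [0.6321 0.2057] [137.2] loss 0.179
ramekin {'top': 195, 'side': 244}
  ['top', 'side'] [ 0.6548 -0.2182] [] loss 0.373
  ['top'] [ 0.6513 -0.2157] [] loss 0.481
  ['side'] [ 0.6547 -0.218 ] [] loss 0.265
```

View pics/tb.png

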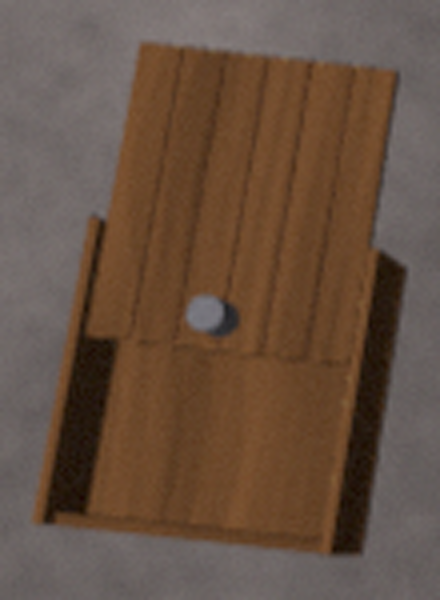

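View pics/sb.png

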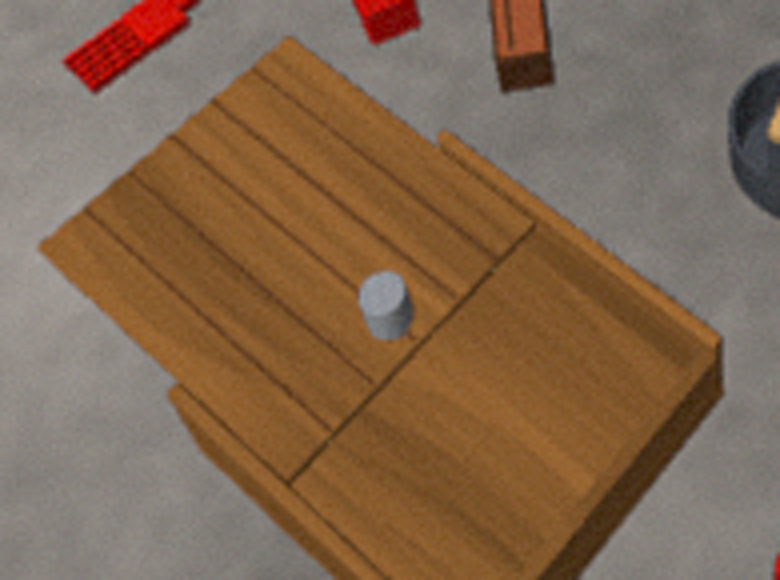

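View pics/tp.png

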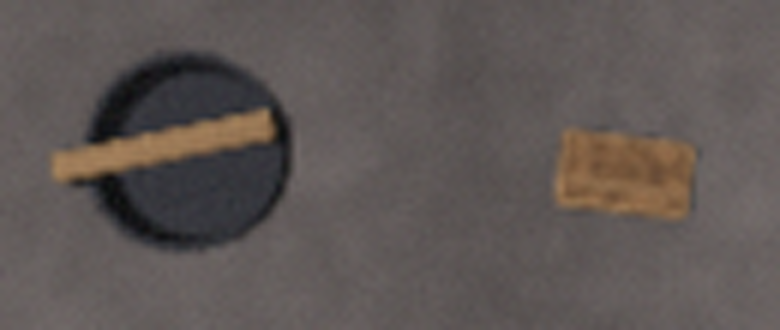

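```bash
cat > bin.py <<'E'
from h import *
from scipy.optimize import least_squares
PP={c:r.camera_params(c) for c in('top','side')}
T=lambda a,b:(70+a/4-.4,130+b/4-.4); S=lambda a,b:(90+a/4-.4,275+b/4-.4)
L=[('top',T(142,43),1,(.1,.086,.064)),('top',T(396,71),1,(.1,-.086,.064)),('top',T(88,333),1,(-.1,.086,.064)),
('top',T(36,521),0,(-.1,.095,.07)),('top',T(333,553),0,(-.1,-.095,.07)),('top',T(93,216),0,(.1,.095,.07)),('top',T(376,252),0,(.1,-.095,.07)),
('side',S(288,37),1,(.1,-.086,.064)),('side',S(40,247),1,(.1,.086,.064)),('side',S(533,226),1,(-.1,-.086,.064)),('side',S(290,483),1,(-.1,.086,.064)),
('side',S(440,132),0,(.1,-.095,.07)),('side',S(722,342),0,(-.1,-.095,.07)),('side',S(170,390),0,(.1,.095,.07)),
('top',T(207,312),1,(-.08,0,.094)),('side',S(384,290),1,(-.08,0,.094))]
def res(p,split=False):
    x,y,a,q=p;c,s=np.cos(a),np.sin(a);o=[]
    for cam,uv,l,X in L:
        u=X[0]+l*q;w=(x+c*u-s*X[1],y+s*u+c*X[1],X[2]); o.append(proj(cam,w,PP[cam])-uv)
    return np.array(o) if split else np.ravel(o)
o=least_squares(res,(.56,.4,0,.13),loss='soft_l1');x=o.x
print(x[:2].round(4),np.degrees(x[2]).round(2),x[3].round(4)); print(res(x,True).round(1).tolist())
a=x[2];k=-.08+x[3];print('knob',x[0]+np.cos(a)*k,x[1]+np.sin(a)*k)
# pot bar: ends in tp.png, z=.105 top
tp=lambda a,b:(180+a/6-.4,230+b/6-.4)
e1=atz('top',tp(53,167),.105);e2=atz('top',tp(276,122),.105);print('bar',e1,e2,np.linalg.norm(e1-e2),(e1+e2)/2, np.degrees(np.arctan2(*(e1-e2)[[1,0]])))
cc=atz('top',tp(191,150),.05);print('potrim',cc)
d=[atz('top',tp(*p),.036) for p in ((563,128),(694,145),(690,218),(557,205))]
print('pale',np.mean(d,0),[np.linalg.norm(d[i]-d[i-1]).round(4) for i in range(4)],np.degrees(np.arctan2(*(d[0]-d[1])[[1,0]])))
E
python3 bin.py
python3 - <<'E'
from h import *
t=np.load('top0.npy');s=np.load('side0.npy')
a=cv2.resize(t[145:285,245:475],None,fx=3.4,fy=3.4,interpolation=cv2.INTER_CUBIC);save(a,'tr.png')
save(s[130:320,210:410],'sr.png',3.1)
save(t[160:205,180:230],'td.png',10)
E
```

```text
[0.5058 0.4081] -4.64 0.1217
[[-0.2, -0.4], [0.6, -0.2], [-0.5, 0.8], [-1.0, 0.5], [-0.1, 0.5], [-0.8, -0.2], [1.3, -1.2], [0.6, -0.7], [-0.9, -0.1], [1.1, -1.1], [-0.7, -0.1], [1.3, -1.2], [0.6, -1.4], [-1.4, 0.8], [-0.2, 0.3], [-0.2, 0.9]]
knob 0.5473002451402842 0.4046918085518236
bar [0.42741323 0.22576312 0.105     ] [0.44823309 0.13546345 0.105     ] 0.09266875343686844 [0.43782316 0.18061328 0.105     ] 102.98345768171515
potrim [0.43752564 0.17850376 0.05      ]
pale [ 0.43246159 -0.01152474  0.036     ] [np.float64(0.034), np.float64(0.0587), np.float64(0.0322), np.float64(0.0591)] 84.16110456119651
```

View pics/tr.png

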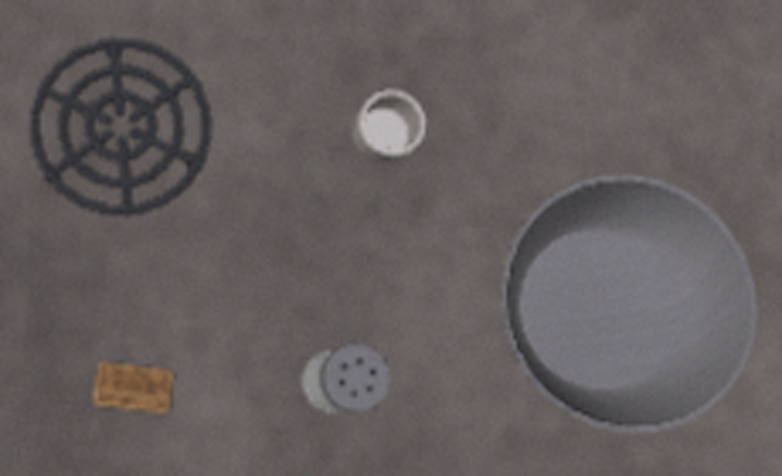

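View pics/sr.png

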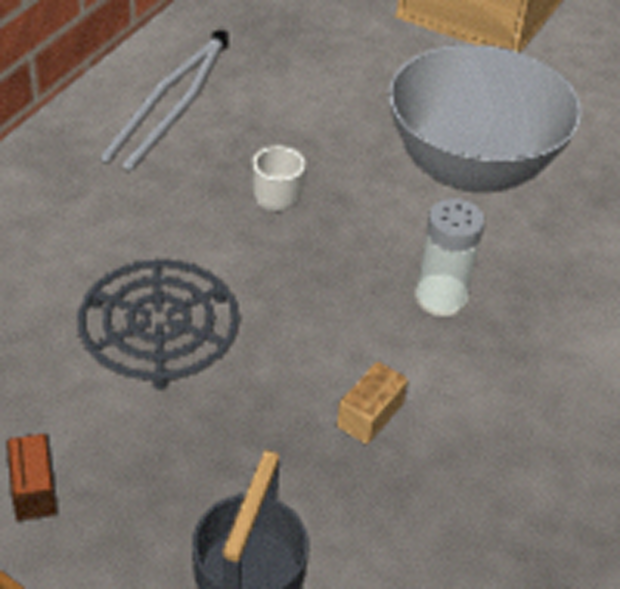

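View pics/td.png

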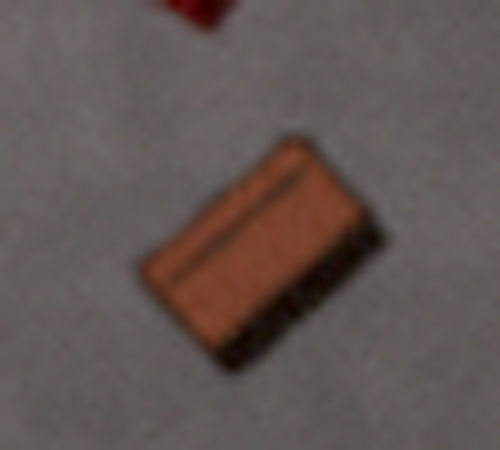

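```bash
cat > go.py <<'E'
from h import *
import sys
def go(x,y,z,yaw):
    s=r.get_state();p=s['tcp_pos'];w=s['eef_rot'][2]
    dy=(yaw-w+90)%180-90
    if '--full' in sys.argv: dy=(yaw-w+180)%360-180
    d=np.array([x,y,z])-p
    a=np.radians(w+dy);tx=d[0]*np.cos(a)+d[1]*np.sin(a);ty=d[0]*np.sin(a)-d[1]*np.cos(a)
    print('pos',p.round(4),'rot',s['eef_rot'].round(2),'j6',s['joints'][5].round(1),'t',round(s['time_s'],2))
    print('turn az %.4f rad (%.1f deg) THEN tool shift tx %.4f ty %.4f tz %.4f'%(-np.radians(dy),dy,tx,ty,-d[2]))
if __name__=='__main__': go(*map(float,sys.argv[1:5]))
E
python3 - <<'E'
from h import *
tr=lambda a,b:(245+a/3.4-.35,145+b/3.4-.35)
print('trivet',atz('top',tr(121.5,126.5),.018));print('ram',atz('top',tr(392,123),.045))
print('bowl',atz('top',tr(629.5,303.5),.072));print('shaker',atz('top',tr(355,377),.107))
sr=lambda a,b:(210+a/3.1-.35,130+b/3.1-.35)
print('ram s',atz('side',sr(278.5,164),.045),'bowl s',atz('side',sr(484,103),.072),'triv s',atz('side',sr(159,322),.018))
td=lambda a,b:(180+a/10-.45,160+b/10-.45)
d=[atz('top',td(*p),.036) for p in ((293,135),(374,210),(215,352),(138,265))]
print('dark',np.mean(d,0),[np.linalg.norm(d[i]-d[i-1]).round(4) for i in range(4)],np.degrees(np.arctan2(*(d[3]-d[0])[[1,0]])),np.degrees(np.arctan2(*(d[2]-d[1])[[1,0]])))
E
python3 go.py 0.4325 -0.0110 0.10 84
```

```text
trivet [0.6448028  0.00352513 0.018     ]
ram [ 0.64870591 -0.21379954  0.045     ]
bowl [ 0.50570224 -0.39199677  0.072     ]
shaker [ 0.44240494 -0.17216862  0.107     ]
ram s [ 0.64969336 -0.21215656  0.045     ] bowl s [ 0.50650066 -0.38571642  0.072     ] triv s [0.64122734 0.01162703 0.018     ]
dark [0.6293331  0.20840227 0.036     ] [np.float64(0.0547), np.float64(0.0307), np.float64(0.0576), np.float64(0.0322)] 133.3516035482639 134.9664244365632
pos [0.209  0.6418 0.2265] rot [180.    -0.   -18.04] j6 -16.5 t 1.5
turn az 1.3607 rad (-78.0 deg) THEN tool shift tx 0.6258 ty -0.2905 tz 0.1265
```

```bash
python3 -m inch '0 0 0 0 0 0.1237 0.66;0 0 0 0 0 0.1237 0.66;0 0 0 0 0 0.1237 0.66;0 0 0 0 0 0.1237 0.66;0 0 0 0 0 0.1237 0.66;0 0 0 0 0 0.1237 0.66;0 0 0 0 0 0.1237 0.66;0 0 0 0 0 0.1237 0.66;0 0 0 0 0 0.1237 0.66;0 0 0 0 0 0.1237 0.66;0 0 0 0 0 0.1237 0.66' 20
python3 -m inch '0.032 -0.0148 0 0 0 0 0.66;0.032 -0.0148 0 0 0 0 0.66;0.032 -0.0148 0 0 0 0 0.66;0.032 -0.0148 0 0 0 0 0.66;0.032 -0.0148 0 0 0 0 0.66;0.032 -0.0148 0 0 0 0 0.66;0.032 -0.0148 0 0 0 0 0.66;0.032 -0.0148 0 0 0 0 0.66;0.032 -0.0148 0 0 0 0 0.66;0.032 -0.0148 0 0 0 0 0.66;0.032 -0.0148 0 0 0 0 0.66;0.032 -0.0148 0 0 0 0 0.66;0.032 -0.0148 0 0 0 0 0.66;0.032 -0.0148 0 0 0 0 0.66;0.032 -0.0148 0 0 0 0 0.66;0.032 -0.0148 0 0 0 0 0.66;0.032 -0.0148 0 0 0 0 0.66;0.032 -0.0148 0 0 0 0 0.66;0.032 -0.0148 0 0 0 0 0.66;0 0 0 0 0 0 0.66'
python3 go.py 0.4325 -0.0110 0.01 84
python3 - <<'E'
from h import *
P=r.camera_params('wrist');im=r.capture('wrist');save(im,'w1.png')
print([(d['xy'],d['p'],atz('wrist',d['xy'],.036,P).round(4)) for d in r.recognise('pale_chunk','wrist')])
E
```

```text
time_s: 2.42
tcp_pos: [0.209, 0.6418, 0.2265]
eef_rot: [180.0, -0.0, -96.3]
contact_force: [-0.2, -0.3, 0.1]
gripper_width: 0.0576
time_s: 4.08
tcp_pos: [0.4259, 0.0033, 0.2267]
eef_rot: [-180.0, -0.0, -96.3]
contact_force: [0.4, 0.5, 1.1]
gripper_width: 0.0576
pos [0.4259 0.0033 0.2267] rot [-1.7999e+02 -4.0000e-02 -9.6270e+01] j6 -33.5 t 4.08
turn az -0.0047 rad (0.3 deg) THEN tool shift tx 0.0135 ty -0.0081 tz 0.2167
[([279.3, 168.1], 0.93, array([ 0.4274, -0.016 ,  0.036 ]))]
```

View pics/w1.png

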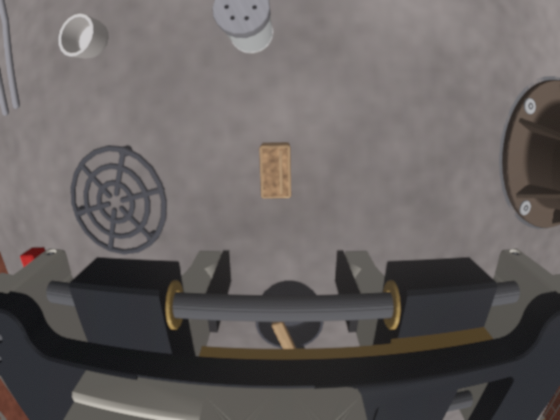

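```bash
python3 go.py 0.430 -0.0125 0.008 84
```

```text
pos [0.4252 0.0063 0.2265] rot [180.     0.   -96.23] j6 -33.9 t 4.18
turn az -0.0040 rad (0.2 deg) THEN tool shift tx 0.0182 ty -0.0067 tz 0.2185
```

```bash
python3 -m inch '0.006 -0.0022 0.03 0 0 0 0.66;0.006 -0.0022 0.03 0 0 0 0.66;0.006 -0.0022 0.03 0 0 0 0.66;0 0 0.03 0 0 0 0.66;0 0 0.03 0 0 0 0.66;0 0 0.025 0 0 0 0.66;0 0 0.02 0 0 0 0.66;0 0 0.015 0 0 0 0.66;0 0 0.0085 0 0 0 0.66;0 0 0 0 0 0 0.66;0 0 0 0 0 0 0.3;0 0 0 0 0 0 0.2;0 0 0 0 0 0 0.2;0 0 0 0 0 0 0.2;0 0 0 0 0 0 0.2' 25
python3 go.py 0.430 -0.0125 0.2 84
```

```text
time_s: 5.43
tcp_pos: [0.4305, -0.0104, 0.0089]
eef_rot: [-179.9, 0.1, -96.0]
contact_force: [-0.9, 2.1, 5.8]
gripper_width: 0.0339
pos [ 0.4305 -0.0104  0.0089] rot [-1.799e+02  6.000e-02 -9.599e+01] j6 -31.1 t 5.43
turn az 0.0003 rad (-0.0 deg) THEN tool shift tx 0.0021 ty 0.0003 tz -0.1911
```

```bash
python3 -m inch '0 0 -0.01 0 0 0 0.2;0 0 -0.02 0 0 0 0.2;0 0 -0.03 0 0 0 0.2;0 0 -0.03 0 0 -0.1225 0.2;0 0 -0.03 0 0 -0.1225 0.2;0 0 -0.03 0 0 -0.1225 0.2;0 0 -0.02 0 0 -0.1225 0.2;0 0 0 0 0 -0.1225 0.2;0 0 0 0 0 -0.1225 0.2;0 0 0 0 0 -0.1225 0.2;0 0 0 0 0 -0.1225 0.2;0 0 0 0 0 -0.1225 0.2;0 0 0 0 0 -0.1225 0.2;0 0 0 0 0 -0.1225 0.2;0 0 0 0 0 -0.1225 0.2;0 0 0 0 0 -0.1225 0.2;0 0 0 0 0 0 0.2;0 0 0 0 0 0 0.2'
python3 go.py 0.468 0.375 0.18 -4.64
```

```text
time_s: 6.93
tcp_pos: [0.4296, -0.0109, 0.1782]
eef_rot: [-180.0, -0.0, -5.0]
contact_force: [0.4, -0.7, -0.7]
gripper_width: 0.0338
pos [ 0.4296 -0.0109  0.1782] rot [-1.7999e+02 -1.0000e-02 -4.9900e+00] j6 60.0 t 6.93
turn az -0.0062 rad (0.4 deg) THEN tool shift tx 0.0071 ty -0.3878 tz -0.0018
```

```bash
python3 -m inch '0 -0.02 0 0 0 -0.006 0.2;0 -0.03 0 0 0 0 0.2;0 -0.032 0 0 0 0 0.2;0 -0.032 0 0 0 0 0.2;0 -0.032 0 0 0 0 0.2;0 -0.032 0 0 0 0 0.2;0 -0.032 0 0 0 0 0.2;0 -0.032 0 0 0 0 0.2;0 -0.032 0 0 0 0 0.2;0 -0.032 0 0 0 0 0.2;0 -0.032 0 0 0 0 0.2;0.0036 -0.03 0 0 0 0 0.2;0.0035 -0.02 0 0 0 0 0.2;0 0 0 0 0 0 0.2;0 0 0 0 0 0 0.2;0 0 0 0 0 0 0.2'
python3 go.py 0.468 0.375 0.020 -4.64
python3 - <<'E'
from h import *
save(np.vstack([r.capture('top')[120:300,60:260]]),'a1.png',3)
E
```

```text
time_s: 8.27
tcp_pos: [0.4665, 0.3748, 0.1776]
eef_rot: [179.9, 0.0, -4.6]
contact_force: [-1.0, -0.1, -0.5]
gripper_width: 0.0339
pos [0.4665 0.3748 0.1776] rot [ 1.7994e+02  4.0000e-02 -4.5500e+00] j6 28.0 t 8.27
turn az 0.0015 rad (-0.1 deg) THEN tool shift tx 0.0015 ty -0.0003 tz 0.1576
```

View pics/a1.png

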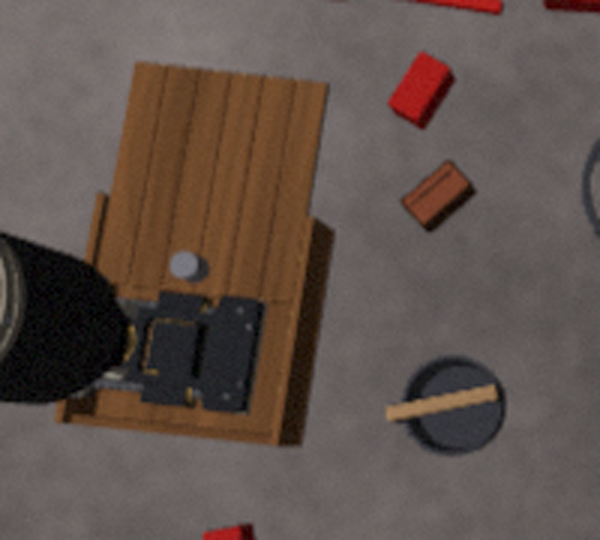

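```bash
python3 -m inch '0 0 0.02 0 0 0 0.2;0 0 0.03 0 0 0 0.2;0 0 0.03 0 0 0 0.2;0 0 0.03 0 0 0 0.2;0 0 0.02 0 0 0 0.2;0 0 0.015 0 0 0 0.2;0 0 0.01 0 0 0 0.2;0 0 0.002 0 0 0 0.2;0 0 0 0 0 0 0.2;0 0 0 0 0 0 0.2;0 0 0 0 0 0 0.5;0 0 0 0 0 0 0.5;0 0 0 0 0 0 0.5;0 0 -0.01 0 0 0 0.5;0 0 -0.03 0 0 0 0.5;0 0 -0.04 0 0 0 0.5;0 0 -0.04 0 0 0 0.5;0 0 -0.03 0 0 0 0.5;0 0 0 0 0 0 0.5;0 0 0 0 0 0 0.5'
python3 go.py 0.6290 0.2085 0.16 -44
```

```text
time_s: 9.98
tcp_pos: [0.4676, 0.3765, 0.1747]
eef_rot: [-179.7, -0.2, -4.4]
contact_force: [-0.9, 0.1, -1.0]
gripper_width: 0.0438
pos [0.4676 0.3765 0.1747] rot [-1.7971e+02 -1.7000e-01 -4.4100e+00] j6 28.1 t 9.98
turn az 0.6911 rad (-39.6 deg) THEN tool shift tx 0.2328 ty 0.0088 tz 0.0147
```

```bash
python3 -m inch '0 0 0 0 0 0.1152 0.66;0 0 0 0 0 0.1152 0.66;0 0 0 0 0 0.1152 0.66;0 0 0 0 0 0.1152 0.66;0 0 0 0 0 0.1152 0.66;0 0 0 0 0 0.1152 0.66;0.02 0.001 0 0 0 0 0.66;0.03 0.001 0 0 0 0 0.66;0.03 0.001 0 0 0 0 0.66;0.03 0.001 0 0 0 0 0.66;0.03 0.001 0 0 0 0 0.66;0.03 0.001 0 0 0 0 0.66;0.03 0.001 0 0 0 0 0.66;0.02 0.001 0 0 0 0 0.66;0.0128 0.001 0 0 0 0 0.66;0 0 0 0 0 0 0.66;0 0 0 0 0 0 0.66;0 0 0 0 0 0 0.66'
python3 go.py 0.6290 0.2085 0.008 -44
python3 - <<'E'
from h import *
P=r.camera_params('wrist');im=r.capture('wrist');save(im,'w2.png')
print([(d['xy'],d['p'],atz('wrist',d['xy'],.036,P).round(4)) for d in r.recognise('dark_chunk','wrist')])
save(r.capture('top')[120:300,60:260],'a2.png',3)
import json;json.dump({k:np.array(v).tolist() for k,v in P.items()},open('w2.json','w'))
E
```

```text
time_s: 11.48
tcp_pos: [0.6273, 0.2077, 0.1707]
eef_rot: [180.0, 0.0, -44.0]
contact_force: [-0.0, 0.5, -0.5]
gripper_width: 0.0579
pos [0.6273 0.2077 0.1707] rot [ 1.7996e+02  3.0000e-02 -4.4000e+01] j6 10.8 t 11.48
turn az -0.0000 rad (0.0 deg) THEN tool shift tx 0.0006 ty -0.0018 tz 0.1627
[([192.4, 138.0], 0.65, array([0.7267, 0.2266, 0.036 ])), ([279.6, 194.3], 0.6, array([0.632 , 0.2066, 0.036 ]))]
```

View pics/w2.png

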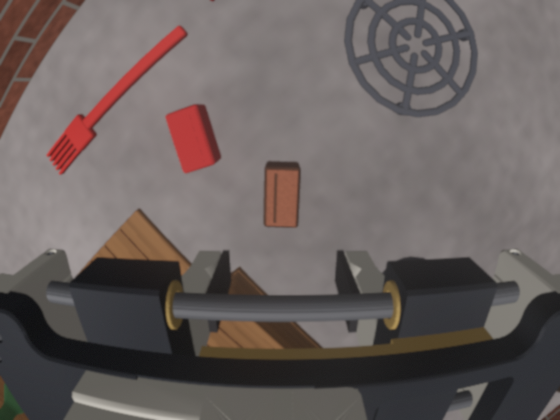

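View pics/a2.png

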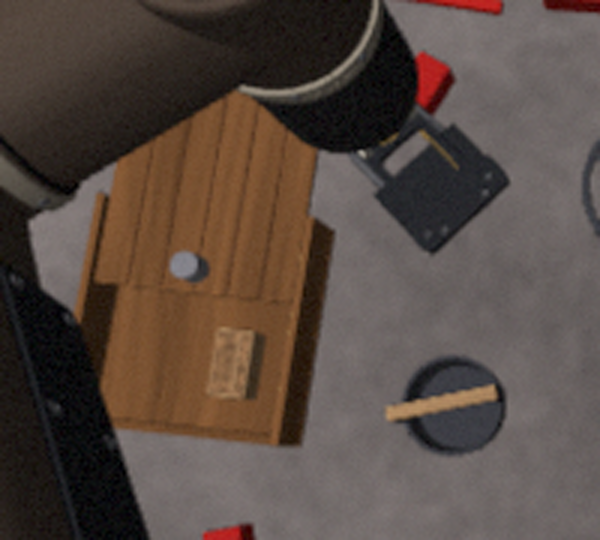

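```bash
python3 -m inch '0.0024 -0.0021 0.02 0 0 0 0.66;0 0 0.03 0 0 0 0.66;0 0 0.03 0 0 0 0.66;0 0 0.03 0 0 0 0.66;0 0 0.02 0 0 0 0.66;0 0 0.017 0 0 0 0.66;0 0 0.01 0 0 0 0.66;0 0 0.0035 0 0 0 0.66;0 0 0 0 0 0 0.66;0 0 0 0 0 0 0.3;0 0 0 0 0 0 0.2;0 0 0 0 0 0 0.2;0 0 0 0 0 0 0.2;0 0 0 0 0 0 0.2' 25
python3 go.py 0.468 0.447 0.2 -4.64
```

```text
time_s: 12.8
tcp_pos: [0.6315, 0.2072, 0.0115]
eef_rot: [-179.9, -0.0, -44.0]
contact_force: [-1.0, 0.5, 4.1]
gripper_width: 0.0339
pos [0.6315 0.2072 0.0115] rot [-1.7994e+02 -2.0000e-02 -4.4010e+01] j6 11.0 t 12.8
turn az -0.6872 rad (39.4 deg) THEN tool shift tx -0.1824 ty -0.2258 tz -0.1885
```

```bash
python3 -m inch '0 0 -0.01 0 0 0 0.2;0 0 -0.02 0 0 0 0.2;0 0 -0.035 0 0 0 0.2;0 0 -0.035 0 0 -0.1145 0.2;0 0 -0.035 0 0 -0.1145 0.2;0 0 -0.02 0 0 -0.1145 0.2;0 0 -0.01 0 0 -0.1145 0.2;0 0 0 0 0 -0.1145 0.2;0 0 0 0 0 -0.1145 0.2;0 0 0 0 0 0 0.2;-0.01 -0.0126 0 0 0 0 0.2;-0.02 -0.0256 0 0 0 0 0.2;-0.02 -0.0256 0 0 0 0 0.2;-0.02 -0.0256 0 0 0 0 0.2;-0.02 -0.0256 0 0 0 0 0.2;-0.02 -0.0256 0 0 0 0 0.2;-0.02 -0.0256 0 0 0 0 0.2;-0.02 -0.0256 0 0 0 0 0.2;-0.015 -0.018 0 0 0 0 0.2;0 0 0 0 0 0 0.2'
python3 go.py 0.4738 0.4468 0.023 -4.64
```

```text
time_s: 14.47
tcp_pos: [0.4814, 0.4329, 0.1757]
eef_rot: [-180.0, 0.0, -4.7]
contact_force: [0.8, -0.1, -0.7]
gripper_width: 0.0338
pos [0.4814 0.4329 0.1757] rot [-179.96    0.     -4.7 ] j6 26.1 t 14.47
turn az -0.0011 rad (0.1 deg) THEN tool shift tx -0.0087 ty -0.0132 tz 0.1527
```

```bash
python3 -m inch '0 0 0 0 0 0 0.2;0 0 0 0 0 0 0.2'
python3 go.py 0.4738 0.4468 0.023 -4.64
```

```text
time_s: 14.63
tcp_pos: [0.4836, 0.4294, 0.1756]
eef_rot: [180.0, 0.0, -4.8]
contact_force: [0.9, 0.7, -0.7]
gripper_width: 0.034
pos [0.4836 0.4294 0.1756] rot [ 1.7998e+02  1.0000e-02 -4.7600e+00] j6 26.4 t 14.63
turn az -0.0021 rad (0.1 deg) THEN tool shift tx -0.0112 ty -0.0165 tz 0.1526
```

```bash
python3 -m inch '-0.0056 -0.0082 0 0 0 -0.002 0.2;-0.0056 -0.0082 0 0 0 0 0.2;0 0 0.02 0 0 0 0.2;0 0 0.03 0 0 0 0.2;0 0 0.03 0 0 0 0.2;0 0 0.03 0 0 0 0.2;0 0 0.02 0 0 0 0.2;0 0 0.012 0 0 0 0.2;0 0 0.008 0 0 0 0.2;0 0 0.002 0 0 0 0.2;0 0 0 0 0 0 0.2;0 0 0 0 0 0 0.2;0 0 0 0 0 0 0.5;0 0 0 0 0 0 0.5;0 0 0 0 0 0 0.5'
python3 go.py 0.4738 0.4468 0.2 -4.64
python3 -m inch '0 0 -0.01 0 0 0 0.5;0 0 -0.03 0 0 0 0.5;0 0 -0.04 0 0 0 0.5;0 0 -0.04 0 0 0 0.5;0 0 -0.03 0 0 0 0.5;0 0 0 0 0 0 0.5;0 0 0 0 0 0 0.5'
python3 go.py 0.5473 0.4047 0.073 85.36
```

```text
time_s: 15.88
tcp_pos: [0.4743, 0.4473, 0.0247]
eef_rot: [-179.9, -0.0, -4.5]
contact_force: [0.4, 0.3, 0.7]
gripper_width: 0.0429
pos [0.4743 0.4473 0.0247] rot [-1.7991e+02 -5.0000e-02 -4.5400e+00] j6 25.0 t 15.88
turn az 0.0018 rad (-0.1 deg) THEN tool shift tx -0.0004 ty 0.0006 tz -0.1753
time_s: 16.47
tcp_pos: [0.4747, 0.4479, 0.1775]
eef_rot: [-179.7, -0.2, -4.5]
contact_force: [-0.0, -0.6, -1.1]
gripper_width: 0.0436
pos [0.4747 0.4479 0.1775] rot [-1.7969e+02 -1.6000e-01 -4.5300e+00] j6 25.0 t 16.47
turn az -1.5689 rad (89.9 deg) THEN tool shift tx -0.0372 ty 0.0759 tz 0.1045
```

```bash
python3 go.py 0.5855 0.4016 0.071 -4.64;  python3 -m inch '0.02 0.01 0 0 0 0 0;0.03 0.013 0 0 0 0 0;0.03 0.013 0 0 0 0 0;0.0265 0 0 0 0 0 0;0 0 0 0 0 0 0;0 0 0 0 0 0 0;0 0 0 0 0 0 0;0 0 0 0 0 0 0'
python3 go.py 0.5855 0.4016 0.071 -4.64
python3 - <<'E'
from h import *
save(r.capture('top')[120:300,60:260],'a3.png',3)
im=r.capture('side');save(im[250:420,60:300],'s3.png',3)
E
```

```text
pos [0.4747 0.4479 0.1775] rot [-1.7969e+02 -1.6000e-01 -4.5300e+00] j6 25.0 t 16.47
turn az 0.0019 rad (-0.1 deg) THEN tool shift tx 0.1142 ty 0.0372 tz 0.1065
time_s: 17.13
tcp_pos: [0.5763, 0.4025, 0.1731]
eef_rot: [180.0, 0.0, -4.5]
contact_force: [0.3, -0.3, 0.0]
gripper_width: 0.0011
pos [0.5763 0.4025 0.1731] rot [ 1.7996e+02  5.0000e-02 -4.5100e+00] j6 34.7 t 17.13
turn az 0.0023 rad (-0.1 deg) THEN tool shift tx 0.0092 ty 0.0002 tz 0.1021
```

View pics/a3.png

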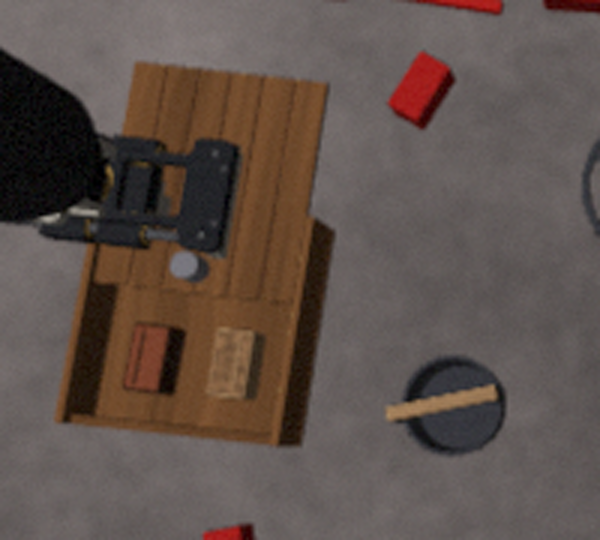

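View pics/s3.png

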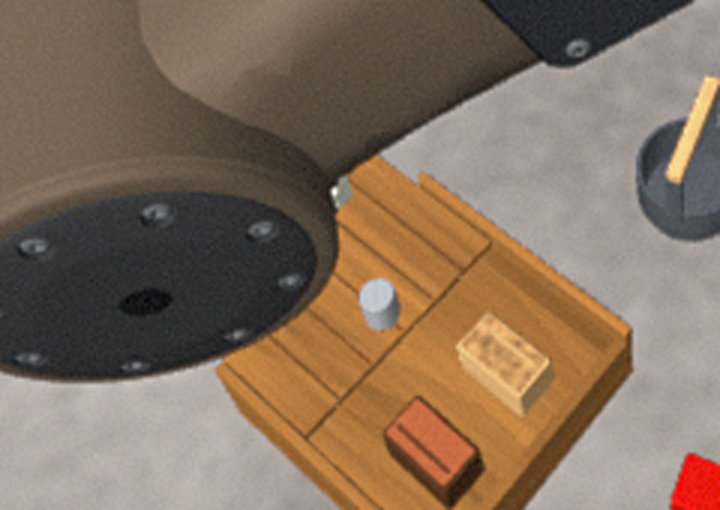

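```bash
python3 -m inch '0.007 0 0.02 0 0 0 0;0 0 0.03 0 0 0 0;0 0 0.025 0 0 0 0;0 0 0.015 0 0 0 0;0 0 0.01 0 0 0 0;0 0 0.002 0 0 0 0;0 0 0 0 0 0 0;0 0 0 0 0 0 0'
python3 go.py 0.4493 0.4127 0.071 -4.64
```

```text
time_s: 17.9
tcp_pos: [0.5846, 0.4027, 0.0729]
eef_rot: [-179.9, -0.1, -4.5]
contact_force: [0.6, 0.7, 0.0]
gripper_width: 0.0006
pos [0.5846 0.4027 0.0729] rot [-1.7993e+02 -8.0000e-02 -4.5000e+00] j6 35.2 t 17.9
turn az 0.0025 rad (-0.1 deg) THEN tool shift tx -0.1357 ty 0.0010 tz 0.0019
```

```bash
python3 -m inch '-0.005 0 0 0 0 0 0;-0.01 0 0 0 0 0 0;-0.01 0 0 0 0 0 0;-0.01 0 0 0 0 0 0;-0.01 0 0 0 0 0 0;-0.01 0 0 0 0 0 0;-0.01 0 0 0 0 0 0;-0.01 0 0 0 0 0 0;-0.01 0 0 0 0 0 0;-0.01 0 0 0 0 0 0;-0.01 0 0 0 0 0 0;-0.01 0 0 0 0 0 0;-0.008 0 0 0 0 0 0;0 0 0 0 0 0 0;0 0 0 0 0 0 0'
python3 go.py 0.4475 0.4128 0.071 -4.64;python3 -m inch '-0.003 0 0 0 0 0 0;0 0 0 0 0 0 0'
python3 -m inch '-0.003 0 0 0 0 0 0;0 0 0 0 0 0 0'
```

```text
time_s: 19.15
tcp_pos: [0.4607, 0.4115, 0.0713]
eef_rot: [180.0, 0.0, -4.5]
contact_force: [-0.2, -0.1, 0.3]
gripper_width: 0.0002
pos [0.4607 0.4115 0.0713] rot [ 1.7995e+02  5.0000e-02 -4.5000e+00] j6 25.7 t 19.15
turn az 0.0024 rad (-0.1 deg) THEN tool shift tx -0.0132 ty -0.0003 tz 0.0003
time_s: 19.32
tcp_pos: [0.4584, 0.4116, 0.0712]
eef_rot: [180.0, 0.0, -4.6]
contact_force: [0.5, 0.4, 0.2]
gripper_width: 0.0005
time_s: 19.48
tcp_pos: [0.4555, 0.4119, 0.0713]
eef_rot: [180.0, 0.0, -4.6]
contact_force: [0.4, 0.4, -1.4]
gripper_width: 0.0004
```

```bash
python3 -m inch '-0.003 0 0 0 0 0 0;0 0 0 0 0 0 0'
python3 -m inch '-0.003 0 0 0 0 0 0;0 0 0 0 0 0 0'
python3 -m inch '-0.002 0 0 0 0 0 0;0 0 0 0 0 0 0'
python3 - <<'E'
from h import *
im=r.capture('side');save(im[250:420,60:300],'s4.png',3)
save(r.capture('top')[120:300,60:260],'a4.png',3)
E
```

```text
time_s: 19.65
tcp_pos: [0.4524, 0.4122, 0.0714]
eef_rot: [180.0, 0.0, -4.6]
contact_force: [1.2, 0.3, -0.3]
gripper_width: 0.0004
time_s: 19.82
tcp_pos: [0.4492, 0.4125, 0.0715]
eef_rot: [180.0, 0.0, -4.5]
contact_force: [-0.0, -1.1, -0.2]
gripper_width: 0.0005
time_s: 19.98
tcp_pos: [0.4474, 0.4127, 0.0716]
eef_rot: [180.0, 0.0, -4.5]
contact_force: [1.3, -0.7, -0.9]
gripper_width: 0.0
```

View pics/s4.png

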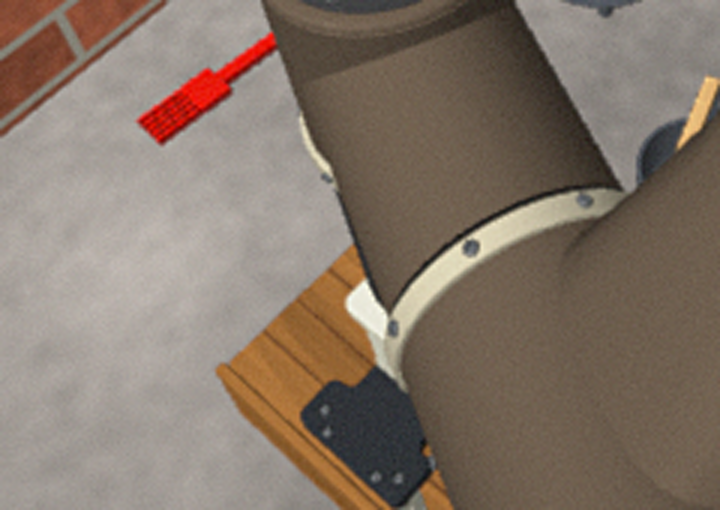

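View pics/a4.png

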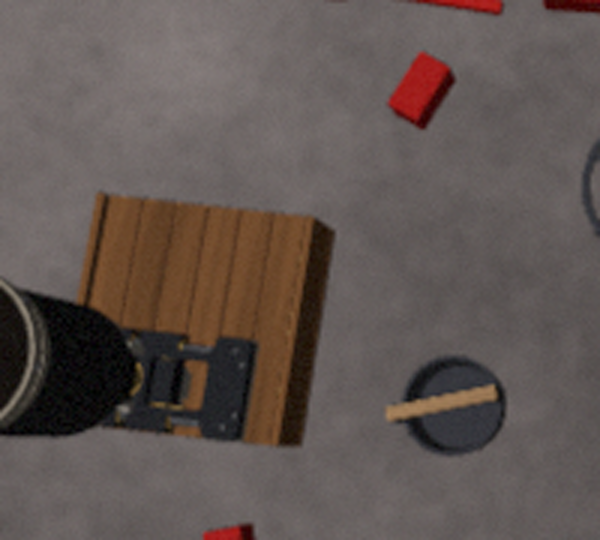

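Lid almost flush; creep until the stop's force shows.

```bash
for i in 1; do python3 -m inch '-0.0015 0 0 0 0 0 0;0 0 0 0 0 0 0'; done
python3 -m inch '-0.0015 0 0 0 0 0 0;0 0 0 0 0 0 0'
python3 -m inch '-0.0015 0 0 0 0 0 0;0 0 0 0 0 0 0'
```

```text
time_s: 20.25
tcp_pos: [0.4471, 0.4129, 0.0717]
eef_rot: [-180.0, -0.1, -4.5]
contact_force: [7.6, -1.3, -3.2]
gripper_width: 0.0002
time_s: 20.42
tcp_pos: [0.4468, 0.4129, 0.0718]
eef_rot: [-180.0, -0.2, -4.5]
contact_force: [13.2, -2.9, -5.4]
gripper_width: 0.0002
time_s: 20.58
tcp_pos: [0.4466, 0.413, 0.0718]
eef_rot: [-180.0, -0.3, -4.5]
contact_force: [20.0, -4.8, -8.1]
gripper_width: 0.0006
```

```bash
python3 -m inch '0.006 0 0 0 0 0 0;0.01 0 0 0 0 0 0;0 0 -0.02 0 0 0 0;0 0 -0.035 0 0 0 0;0 0 -0.035 0 0 0 0;0 0 -0.025 0 0 0 0;0 0 0 0 0 0 0;0 0 0 0 0 0 0'
python3 - <<'E'
from h import *
save(r.capture('top')[120:300,60:260],'a5.png',3)
E
python3 go.py 0.649 -0.213 0.19 -4.64
```

```text
time_s: 21.25
tcp_pos: [0.4597, 0.4128, 0.1886]
eef_rot: [-179.8, -0.1, -4.5]
contact_force: [0.8, 0.1, -0.7]
gripper_width: 0.0002
pos [0.459  0.412  0.1868] rot [-1.7993e+02  1.0000e-02 -4.5500e+00] j6 25.5 t 21.3
turn az 0.0016 rad (-0.1 deg) THEN tool shift tx 0.2399 ty 0.6076 tz -0.0032
```

View pics/a5.png

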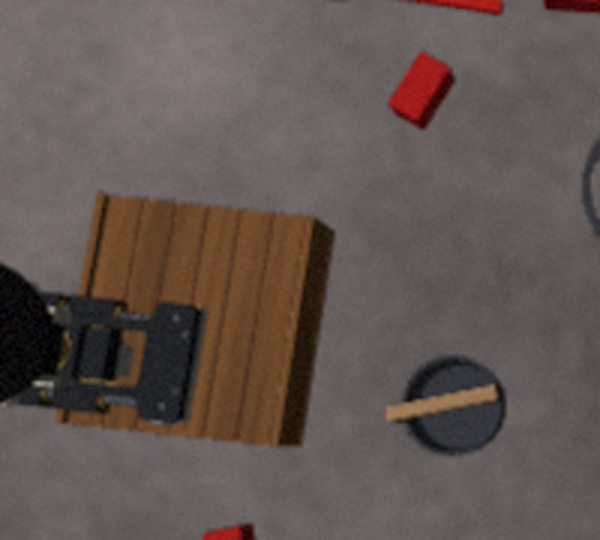

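```bash
python3 -m inch '0.0063 0.016 0 0 0 0 1;0.0126 0.032 0 0 0 0 1;0.0126 0.032 0 0 0 0 1;0.0126 0.032 0 0 0 0 1;0.0126 0.032 0 0 0 0 1;0.0126 0.032 0 0 0 0 1;0.0126 0.032 0 0 0 0 1;0.0126 0.032 0 0 0 0 1;0.0126 0.032 0 0 0 0 1;0.0126 0.032 0 0 0 0 1;0.0126 0.032 0 0 0 0 1;0.0126 0.032 0 0 0 0 1;0.0126 0.032 0 0 0 0 1;0.0126 0.032 0 0 0 0 1;0.0126 0.032 0 0 0 0 1;0.0126 0.032 0 0 0 0 1;0.0126 0.032 0 0 0 0 1;0.0126 0.032 0 0 0 0 1;0.0126 0.032 0 0 0 0 1;0.0063 0.016 0 0 0 0 1'
python3 -m inch '0 0 0 0 0 0 1;0 0 0 0 0 0 1;0 0 0 0 0 0 1;0 0 0 0 0 0 1'
python3 go.py 0.649 -0.213 0.016 -4.64
python3 - <<'E'
from h import *
P=r.camera_params('wrist');im=r.capture('wrist');save(im,'w3.png');np.save('w3.npy',im)
for n,z in (('ramekin',.03),('bowl',.04),('shaker',.06)): print(n,[(np.round(d['xy']),d['p'],atz('wrist',d['xy'],z,P).round(4)) for d in r.recognise(n,'wrist')])
import json;json.dump({k:np.array(v).tolist() for k,v in P.items()},open('w3.json','w'))
E
```

```text
time_s: 22.97
tcp_pos: [0.6489, -0.2169, 0.1841]
eef_rot: [180.0, 0.2, -4.7]
contact_force: [0.6, 1.2, 0.3]
gripper_width: 0.0876
time_s: 23.3
tcp_pos: [0.6491, -0.2124, 0.186]
eef_rot: [-180.0, 0.1, -4.5]
contact_force: [0.2, 0.1, 0.5]
gripper_width: 0.0876
pos [ 0.6491 -0.2124  0.186 ] rot [-1.7999e+02  6.0000e-02 -4.4900e+00] j6 87.3 t 23.3
turn az 0.0026 rad (-0.1 deg) THEN tool shift tx -0.0001 ty 0.0006 tz 0.1700
ramekin [(array([285., 193.]), 0.94, array([ 0.6487, -0.2153,  0.03  ]))]
bowl [(array([439., 250.]), 0.78, array([ 0.5725, -0.3823,  0.04  ]))]
shaker [(array([262., 342.]), 0.58, array([ 0.4862, -0.1769,  0.06  ]))]
```

View pics/w3.png

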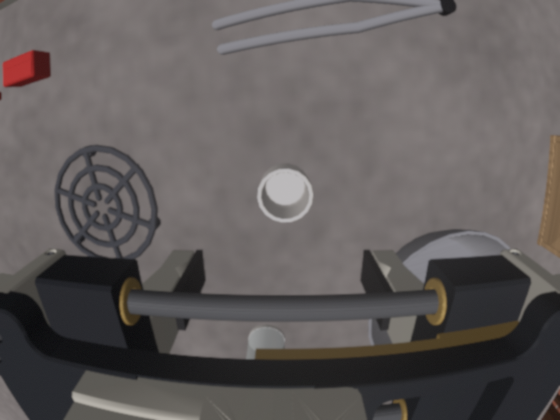

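```bash
python3 - <<'E'
from h import *
import json
P=json.load(open('w3.json'))
print(atz('wrist',(285.5,195),.045,P),atz('wrist',(107,205),.018,P))
E
```

```text
[ 0.6503198  -0.21542292  0.045     ] [ 0.64889143 -0.00739652  0.018     ]
```

```bash
python3 -m inch '0.0008 0.0018 0.02 0 0 0 1;0 0 0.03 0 0 0 1;0 0 0.035 0 0 0 1;0 0 0.03 0 0 0 1;0 0 0.025 0 0 0 1;0 0 0.015 0 0 0 1;0 0 0.01 0 0 0 1;0 0 0.005 0 0 0 1;0 0 0 0 0 0 1;0 0 0 0 0 0 0.75;0 0 0 0 0 0 0.55;0 0 0 0 0 0 0.45;0 0 0 0 0 0 0.45;0 0 0 0 0 0 0.45;0 0 0 0 0 0 0.45' 20
python3 go.py 0.5065 -0.389 0.15 -4.64
```

```text
time_s: 24.75
tcp_pos: [0.6505, -0.2151, 0.0171]
eef_rot: [-180.0, -0.0, -4.5]
contact_force: [-0.3, -0.7, 3.6]
gripper_width: 0.0535
pos [ 0.6505 -0.2151  0.0171] rot [-1.80e+02 -4.00e-02 -4.54e+00] j6 87.5 t 24.75
turn az 0.0017 rad (-0.1 deg) THEN tool shift tx -0.1295 ty 0.1850 tz -0.1329
```

```bash
python3 -m inch '0 0 -0.01 0 0 0 0.45;0 0 -0.02 0 0 0 0.45;0 0 -0.03 0 0 0 0.45;0 0 -0.03 0 0 0 0.45;0 0 -0.03 0 0 0 0.45;0 0 -0.014 0 0 0 0.45;-0.007 0.01 0 0 0 0 0.45;-0.014 0.02 0 0 0 0 0.45;-0.02 0.028 0 0 0 0 0.45;-0.02 0.028 0 0 0 0 0.45;-0.02 0.028 0 0 0 0 0.45;-0.02 0.028 0 0 0 0 0.45;-0.0145 0.022 0 0 0 0 0.45;-0.01 0.014 0 0 0 0 0.45;-0.004 0.007 0 0 0 0 0.45;0 0 0 0 0 0 0.45;0 0 0 0 0 0 0.45;0 0 0 0 0 0 0.45'
python3 go.py 0.506 -0.390 0.025 -4.64
python3 - <<'E'
from h import *
save(r.capture('top')[140:300,300:500],'a6.png',3)
save(r.capture('side')[100:250,260:440],'s6.png',3)
E
```

```text
time_s: 26.25
tcp_pos: [0.5069, -0.3887, 0.1503]
eef_rot: [-180.0, 0.0, -4.5]
contact_force: [-0.1, -0.0, -1.9]
gripper_width: 0.0534
pos [ 0.5069 -0.3887  0.1503] rot [-1.7999e+02  1.0000e-02 -4.5200e+00] j6 105.5 t 26.25
turn az 0.0021 rad (-0.1 deg) THEN tool shift tx -0.0008 ty 0.0014 tz 0.1253
```

View pics/a6.png

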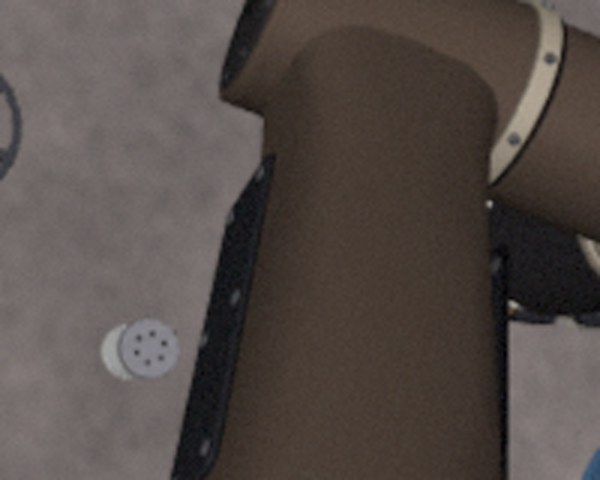

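View pics/s6.png

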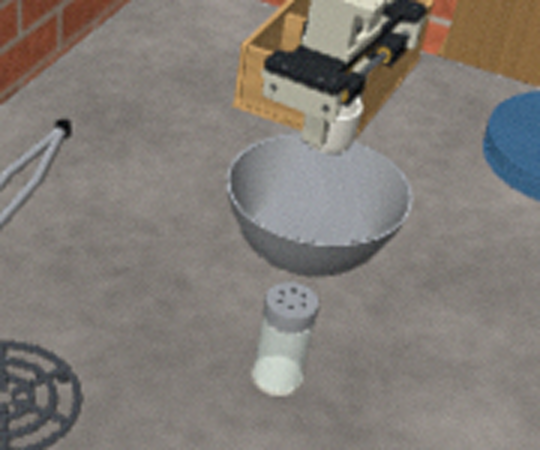

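```bash
python3 -m inch '0 0 0.015 0 0 0 0.45;0 0 0.02 0 0 0 0.45;0 0 0.025 0 0 0 0.45;0 0 0.02 0 0 0 0.45;0 0 0.015 0 0 0 0.45;0 0 0.01 0 0 0 0.45;0 0 0.007 0 0 0 0.45;0 0 0.004 0 0 0 0.45;0 0 0.003 0 0 0 0.45;0 0 0 0 0 0 0.45;0 0 0 0 0 0 0.45'
python3 -m inch '0 0 0.003 0 0 0 0.45;0 0 0 0 0 0 0.45;0 0 0 0 0 0 0.45'
python3 -m inch '0 0 0.002 0 0 0 0.45;0 0 0.001 0 0 0 0.45;0 0 0 0 0 0 0.45'
python3 - <<'E'
from h import *
save(r.capture('side')[100:250,260:440],'s7.png',3)
E
```

```text
time_s: 27.27
tcp_pos: [0.5071, -0.3894, 0.0322]
eef_rot: [180.0, -0.1, -4.5]
contact_force: [-0.2, 0.1, -1.5]
gripper_width: 0.0531
time_s: 27.52
tcp_pos: [0.5066, -0.3893, 0.0288]
eef_rot: [180.0, -0.0, -4.5]
contact_force: [-0.2, 0.2, -0.9]
gripper_width: 0.0533
time_s: 27.77
tcp_pos: [0.5064, -0.3892, 0.0253]
eef_rot: [-180.0, 0.0, -4.5]
contact_force: [-0.6, 0.2, -1.9]
gripper_width: 0.0532
```

View pics/s7.png

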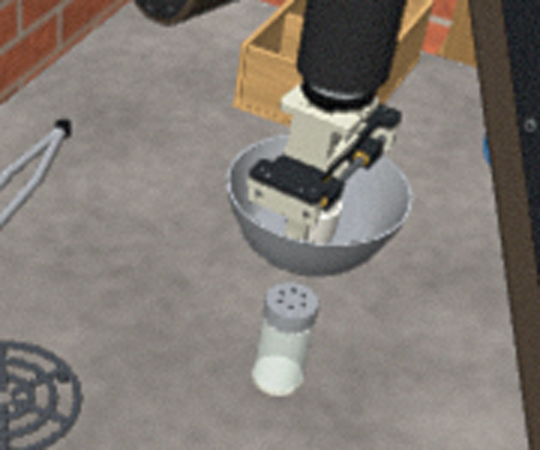

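Ramekin is in the bowl, centred, no contact yet; creep to touch.

```bash
python3 -m inch '0 0 0.001 0 0 0 0.45;0 0 0.001 0 0 0 0.45;0 0 0 0 0 0 0.45;0 0 0 0 0 0 0.45'
python3 -m inch '0 0 0.001 0 0 0 0.45;0 0 0 0 0 0 0.45;0 0 0 0 0 0 0.45'
python3 -m inch '0 0 0.001 0 0 0 0.45;0 0 0 0 0 0 0.45;0 0 0 0 0 0 0.45'
```

```text
time_s: 28.15
tcp_pos: [0.5065, -0.3892, 0.0235]
eef_rot: [-180.0, 0.0, -4.5]
contact_force: [-0.5, 0.1, -1.7]
gripper_width: 0.0531
time_s: 28.4
tcp_pos: [0.5066, -0.3892, 0.0225]
eef_rot: [-180.0, 0.0, -4.5]
contact_force: [0.4, 0.3, -1.3]
gripper_width: 0.0526
time_s: 28.65
tcp_pos: [0.5067, -0.3893, 0.0221]
eef_rot: [180.0, -0.0, -4.5]
contact_force: [-0.4, 0.9, 4.1]
gripper_width: 0.0531
```

```bash
python3 -m inch '0 0 0 0 0 0 0.65;0 0 0 0 0 0 0.75;0 0 0 0 0 0 0.75;0 0 0 0 0 0 0.75;0 0 -0.005 0 0 0 0.75;0 0 -0.01 0 0 0 0.75;0 0 -0.02 0 0 0 0.75;0 0 -0.03 0 0 0 0.75;0 0 -0.04 0 0 0 0.75;0 0 -0.04 0 0 0 0.75;0 0 -0.04 0 0 0 0.75;0 0 0 0 0 0 0.75;0 0 0 0 0 0 0.75'
python3 - <<'E'
from h import *
save(r.capture('side')[100:250,260:440],'s8.png',3)
save(r.capture('wrist'),'w8.png')
E
python3 go.py 0.438 0.1803 0.2 13
```

```text
time_s: 29.73
tcp_pos: [0.508, -0.3899, 0.2111]
eef_rot: [179.9, -0.4, -4.5]
contact_force: [0.5, -0.0, -0.7]
gripper_width: 0.0654
pos [ 0.5063 -0.3889  0.207 ] rot [-1.7999e+02 -4.0000e-02 -4.5400e+00] j6 105.5 t 29.83
turn az -0.3062 rad (17.5 deg) THEN tool shift tx 0.0615 ty -0.5700 tz 0.0070
```

View pics/s8.png

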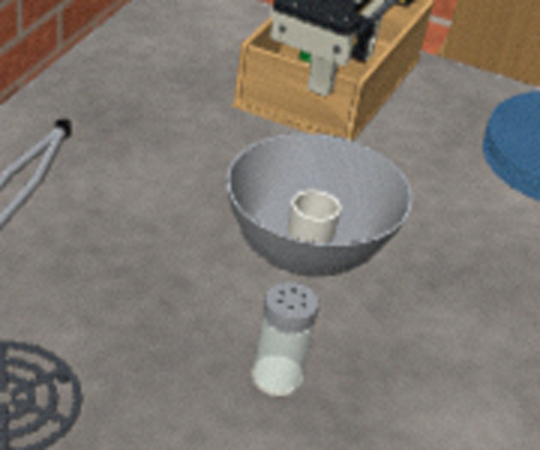

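View pics/w8.png

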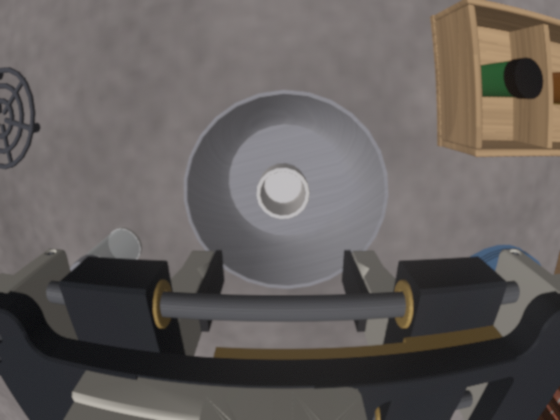

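```bash
python3 -m inch '0 0 0 0 0 0.115 0.66;0 0 0 0 0 0.115 0.66;0 0 0 0 0 0.115 0.66;0 0 0 0 0 0.115 0.66;0 0 0 0 0 0.115 0.66;0 0 0 0 0 0.115 0.66;0 0 0 0 0 0.115 0.66;0 0 0 0 0 0.115 0.66;0 0 0 0 0 0.115 0.66;0 0 0 0 0 0.115 0.66;0 0 0 0 0 0.115 0.66;0 0 0 0 0 0 0.66'
python3 go.py 0.438 0.1803 0.2 103
```

```text
time_s: 30.83
tcp_pos: [0.5058, -0.3889, 0.205]
eef_rot: [179.9, 0.1, -77.3]
contact_force: [0.1, 0.5, -0.4]
gripper_width: 0.0579
pos [ 0.5058 -0.3889  0.205 ] rot [ 1.7987e+02  1.0000e-01 -7.7330e+01] j6 32.7 t 30.83
turn az -0.0057 rad (0.3 deg) THEN tool shift tx -0.5698 ty -0.0619 tz 0.0050
```

```bash
python3 -m inch '-0.0158 -0.0017 0 0 0 0 0.66;-0.0317 -0.00344 0 0 0 0 0.66;-0.0317 -0.00344 0 0 0 0 0.66;-0.0317 -0.00344 0 0 0 0 0.66;-0.0317 -0.00344 0 0 0 0 0.66;-0.0317 -0.00344 0 0 0 0 0.66;-0.0317 -0.00344 0 0 0 0 0.66;-0.0317 -0.00344 0 0 0 0 0.66;-0.0317 -0.00344 0 0 0 0 0.66;-0.0317 -0.00344 0 0 0 0 0.66;-0.0317 -0.00344 0 0 0 0 0.66;-0.0317 -0.00344 0 0 0 0 0.66;-0.0317 -0.00344 0 0 0 0 0.66;-0.0317 -0.00344 0 0 0 0 0.66;-0.0317 -0.00344 0 0 0 0 0.66;-0.0317 -0.00344 0 0 0 0 0.66;-0.0317 -0.00344 0 0 0 0 0.66;-0.0317 -0.00344 0 0 0 0 0.66;-0.0158 -0.0017 0 0 0 0 0.66;0 0 0 0 0 0 0.66'
python3 -m inch '0 0 0 0 0 0 0.66;0 0 0 0 0 0 0.66;0 0 0 0 0 0 0.66'
python3 go.py 0.438 0.1803 0.080 103
python3 - <<'E'
from h import *
import json
P=r.camera_params('wrist');im=r.capture('wrist');save(im,'w9.png');np.save('w9.npy',im)
json.dump({k:np.array(v).tolist() for k,v in P.items()},open('w9.json','w'))
save(r.capture('side')[200:350,180:380],'s9.png',3)
E
```

```text
time_s: 32.5
tcp_pos: [0.4382, 0.1831, 0.2058]
eef_rot: [179.9, -0.0, -76.6]
contact_force: [-0.2, -0.3, -0.5]
gripper_width: 0.0581
time_s: 32.75
tcp_pos: [0.4385, 0.1797, 0.2062]
eef_rot: [180.0, -0.0, -77.0]
contact_force: [1.1, 0.5, 0.5]
gripper_width: 0.058
pos [0.4385 0.1797 0.2062] rot [ 1.7996e+02 -2.0000e-02 -7.6990e+01] j6 -33.1 t 32.75
turn az 0.0003 rad (-0.0 deg) THEN tool shift tx -0.0007 ty 0.0004 tz 0.1262
```

View pics/w9.png

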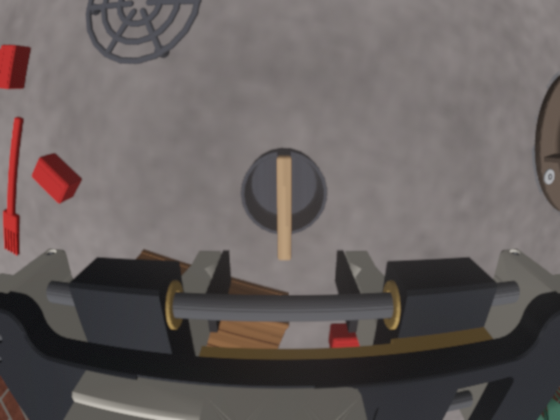

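View pics/s9.png

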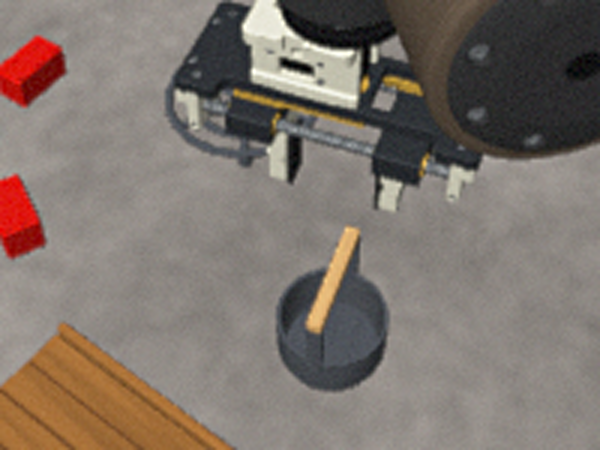

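```bash
python3 - <<'E'
from h import *
import json
P=json.load(open('w9.json'))
a=atz('wrist',(284.5,153),.105,P);b=atz('wrist',(285,259),.105,P);print(a,b,(a+b)/2,np.linalg.norm(a-b),np.degrees(np.arctan2(*(b-a)[[1,0]])),'rim',atz('wrist',(284.5,191),.05,P))
E
python3 -m inch '0 0 0.02 0 0 0 0.66;0 0 0.03 0 0 0 0.66;0 0 0.03 0 0 0 0.66;0 0 0.02 0 0 0 0.66;0 0 0.015 0 0 0 0.66;0 0 0.01 0 0 0 0.66;0 0 0.002 0 0 0 0.66;0 0 0 0 0 0 0.66;0 0 0 0 0 0 0.66'
python3 go.py 0.438 0.1803 0.080 103
```

```text
[0.44759357 0.13278136 0.105     ] [0.42590543 0.22400236 0.105     ] [0.4367495  0.17839186 0.105     ] 0.093763787252981 103.37398203744249 rim [0.43687945 0.17733183 0.05      ]
time_s: 33.6
tcp_pos: [0.4392, 0.1805, 0.0801]
eef_rot: [-180.0, 0.0, -77.0]
contact_force: [-0.4, 0.2, 0.8]
gripper_width: 0.0581
pos [0.4392 0.1805 0.0801] rot [-1.7996e+02  1.0000e-02 -7.7030e+01] j6 -33.2 t 33.6
turn az -0.0005 rad (0.0 deg) THEN tool shift tx -0.0000 ty 0.0012 tz 0.0001
```

```bash
python3 -m inch '0.0006 0.0018 0 0 0 0 0.5;0 0 0 0 0 0 0.35;0 0 0 0 0 0 0.25;0 0 0 0 0 0 0.15;0 0 0 0 0 0 0.05;0 0 0 0 0 0 0.05;0 0 0 0 0 0 0.05;0 0 0 0 0 0 0.05;0 0 0 0 0 0 0.05' 45
python3 -m inch '0 0 -0.005 0 0 0 0.05;0 0 -0.01 0 0 0 0.05;0 0 -0.015 0 0 0 0.05;0 0 -0.02 0 0 0 0.05;0 0 -0.02 0 0 0 0.05;0 0 -0.015 0 0 0 0.05;0 0 -0.01 0 0 0 0.05;0 0 0 0 0 0 0.05;0 0 0 0 0 0 0.05'
python3 go.py 0.6450 0.003 0.18 103
python3 - <<'E'
from h import *
import json
P=r.camera_params('wrist');im=r.capture('wrist');save(im,'w10.png')
json.dump({k:np.array(v).tolist() for k,v in P.items()},open('w10.json','w'))
save(r.capture('side')[180:330,180:380],'s10.png',3)
E
```

```text
time_s: 34.35
tcp_pos: [0.4372, 0.1797, 0.0796]
eef_rot: [-180.0, -0.0, -77.0]
contact_force: [1.2, -0.8, -1.2]
gripper_width: 0.0117
time_s: 35.1
tcp_pos: [0.4366, 0.1795, 0.1742]
eef_rot: [180.0, 0.0, -77.0]
contact_force: [-0.1, 0.4, -5.0]
gripper_width: 0.0115
pos [0.4366 0.1795 0.1742] rot [ 1.7998e+02  3.0000e-02 -7.7040e+01] j6 -33.3 t 35.1
turn az -0.0007 rad (0.0 deg) THEN tool shift tx 0.2189 ty -0.1633 tz -0.0058
```

View pics/w10.png

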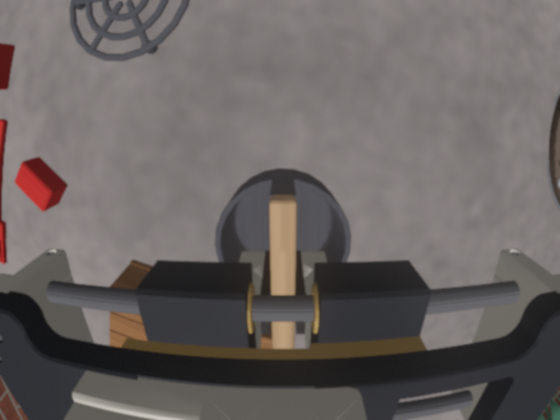

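View pics/s10.png

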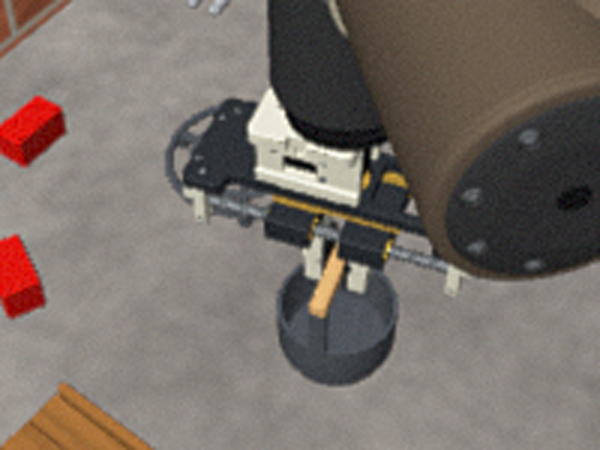

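```bash
python3 - <<'E'
import fit
from fit import *
for c,(u,v) in dict(top=(280,182),side=(261,233)).items():
    g=cv2.cvtColor(IM[c],cv2.COLOR_RGB2GRAY); w=34
    roi=np.zeros_like(g); roi[v-w:v+w,u-w:u+w]=1
    bl=np.median(g[v-w:v+w,u-w:u+w])
    m=((g<bl*0.8)&(roi>0)).astype(np.uint8)
    m=cv2.morphologyEx(m,cv2.MORPH_CLOSE,np.ones((3,3)))
    n,l,st,_=cv2.connectedComponentsWithStats(m);i=1+np.argmax(st[1:,4]);m=(l==i).astype(np.uint8)
    cs,_=cv2.findContours(m,cv2.RETR_EXTERNAL,cv2.CHAIN_APPROX_NONE);full=np.zeros_like(m);cv2.drawContours(full,cs,-1,1,-1)
    o=fit.fit({c:full},lambda p:cyl(p,[(.075,.008),(.075,.018)]),(.645,.004),(.01,.01)); print(c,full.sum(),st[i],o.x.round(4),o.fun.round(3))
E
```

```text
Traceback (most recent call last):
AttributeError: 'function' object has no attribute 'fit'
```

```bash
python3 - <<'E'
from fit import *
for c,(u,v) in dict(top=(280,182),side=(261,233)).items():
    g=cv2.cvtColor(IM[c],cv2.COLOR_RGB2GRAY); w=34
    roi=np.zeros_like(g); roi[v-w:v+w,u-w:u+w]=1
    bl=np.median(g[v-w:v+w,u-w:u+w])
    m=((g<bl*0.8)&(roi>0)).astype(np.uint8)
    m=cv2.morphologyEx(m,cv2.MORPH_CLOSE,np.ones((3,3)))
    n,l,st,_=cv2.connectedComponentsWithStats(m);i=1+np.argmax(st[1:,4]);m=(l==i).astype(np.uint8)
    cs,_=cv2.findContours(m,cv2.RETR_EXTERNAL,cv2.CHAIN_APPROX_NONE);full=np.zeros_like(m);cv2.drawContours(full,cs,-1,1,-1)
    o=fit({c:full},lambda p:cyl(p,[(.075,.008),(.075,.018)]),(.645,.004),(.01,.01)); print(c,full.sum(),st[i],o.x.round(4),o.fun.round(3))
E
```

```text
top 2174 [ 254  156   53   53 1304] [0.6461 0.0038] 0.057
side 1634 [ 235  214   53   42 1296] [0.6486 0.001 ] 0.088
```

```bash
python3 -m inch '0.005 -0.0038 0 0 0 0 0.05;0.01 -0.0075 0 0 0 0 0.05;0.015 -0.0113 0 0 0 0 0.05;0.02 -0.015 0 0 0 0 0.05;0.02 -0.015 0 0 0 0 0.05;0.02 -0.015 0 0 0 0 0.05;0.02 -0.015 0 0 0 0 0.05;0.02 -0.015 0 0 0 0 0.05;0.02 -0.015 0 0 0 0 0.05;0.02 -0.015 0 0 0 0 0.05;0.02 -0.015 0 0 0 0 0.05;0.014 -0.0105 0 0 0 0 0.05;0.01 -0.0075 0 0 0 0 0.05;0.0057 -0.0046 0 0 0 0 0.05;0 0 0 0 0 0 0.05;0 0 0 0 0 0 0.05;0 0 0 0 0 0 0.05;0 0 0 0 0 0 0.05;0 0 0 0 0 0 0.05'
python3 go.py 0.647 0.0025 0.10 103
python3 - <<'E'
from h import *
save(r.capture('wrist'),'w11.png')
save(r.capture('side')[140:290,180:380],'s11.png',3)
E
```

```text
time_s: 36.78
tcp_pos: [0.647, 0.0033, 0.175]
eef_rot: [-180.0, 0.0, -77.0]
contact_force: [-0.5, -0.3, -4.7]
gripper_width: 0.0118
pos [0.647  0.0033 0.175 ] rot [-1.7997e+02  1.0000e-02 -7.6960e+01] j6 -4.5 t 36.78
turn az 0.0007 rad (-0.0 deg) THEN tool shift tx 0.0008 ty 0.0002 tz 0.0750
```

View pics/w11.png

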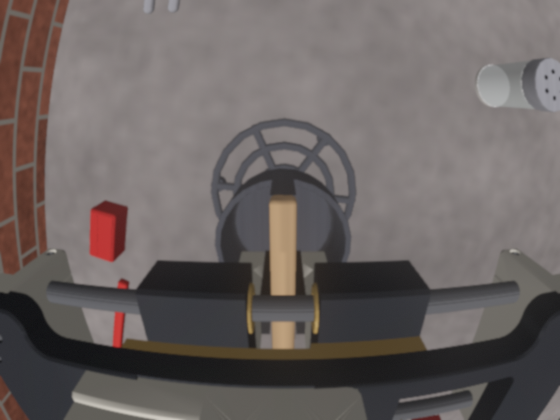

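View pics/s11.png

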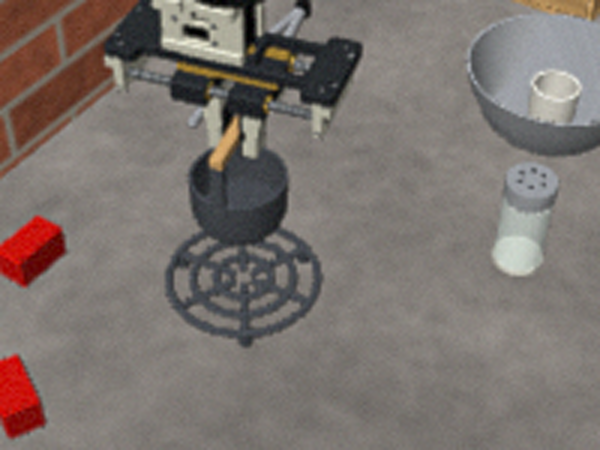

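```bash
python3 -m inch '0.0006 0 0.008 0 0 0 0.05;0 0 0.012 0 0 0 0.05;0 0 0.015 0 0 0 0.05;0 0 0.012 0 0 0 0.05;0 0 0.01 0 0 0 0.05;0 0 0.007 0 0 0 0.05;0 0 0.004 0 0 0 0.05;0 0 0.002 0 0 0 0.05;0 0 0 0 0 0 0.05;0 0 0 0 0 0 0.05'
python3 -m inch '0 0 0.002 0 0 0 0.05;0 0 0.001 0 0 0 0.05;0 0 0 0 0 0 0.05;0 0 0 0 0 0 0.05'
python3 -m inch '0 0 0.001 0 0 0 0.05;0 0 0.001 0 0 0 0.05;0 0 0 0 0 0 0.05;0 0 0 0 0 0 0.05'
```

```text
time_s: 37.72
tcp_pos: [0.648, 0.0021, 0.1051]
eef_rot: [-180.0, -0.0, -77.0]
contact_force: [-0.6, 0.0, -4.3]
gripper_width: 0.0115
time_s: 38.05
tcp_pos: [0.6476, 0.0021, 0.1017]
eef_rot: [-180.0, 0.0, -77.0]
contact_force: [0.3, -0.1, -4.6]
gripper_width: 0.0116
time_s: 38.38
tcp_pos: [0.6475, 0.002, 0.0994]
eef_rot: [180.0, 0.0, -77.0]
contact_force: [0.1, 0.9, -5.1]
gripper_width: 0.0117
```

```bash
python3 -m inch '0 0 0.001 0 0 0 0.05;0 0 0 0 0 0 0.05;0 0 0 0 0 0 0.05'
python3 -m inch '0 0 0.001 0 0 0 0.05;0 0 0 0 0 0 0.05;0 0 0 0 0 0 0.05'
python3 -m inch '0 0 0.0005 0 0 0 0.05;0 0 0 0 0 0 0.05;0 0 0 0 0 0 0.05'
```

```text
time_s: 38.63
tcp_pos: [0.6475, 0.0021, 0.0985]
eef_rot: [180.0, 0.0, -77.0]
contact_force: [0.1, 0.0, -6.2]
gripper_width: 0.0117
time_s: 38.88
tcp_pos: [0.6477, 0.0021, 0.0977]
eef_rot: [-180.0, -0.0, -77.0]
contact_force: [0.0, 0.2, -4.3]
gripper_width: 0.0113
time_s: 39.13
tcp_pos: [0.6479, 0.0021, 0.0976]
eef_rot: [-180.0, -0.0, -77.0]
contact_force: [-0.5, 0.4, -0.3]
gripper_width: 0.0115
```

```bash
python3 -m inch '0 0 0.0004 0 0 0 0.05;0 0 0 0 0 0 0.05;0 0 0 0 0 0 0.25;0 0 0 0 0 0 0.45;0 0 0 0 0 0 0.6;0 0 0 0 0 0 0.6;0 0 0 0 0 0 0.6;0 0 -0.01 0 0 0 0.6;0 0 -0.02 0 0 0 0.6;0 0 -0.03 0 0 0 0.6;0 0 -0.04 0 0 0 0.6;0 0 -0.03 0 0 0 0.6;0 0 0 0 0 0 0.6'
python3 -m inch '-0.01 -0.03 0 0 0 0 0.6;-0.01 -0.03 0 0 0 0 0.6;-0.02 0.03 0 0 0 0 0.6;-0.03 0.03 0 0 0 0 0.6;-0.03 0.03 0 0 0 0 0.6;-0.03 0.03 0 0 0 0 0.6;-0.03 0.03 0 0 0 0 0.6;-0.03 0 0 0 0 0 0.6;-0.03 0 0 0 0 0 0.6;0 0 0 0 0 0 0.6;0 0 0 0 0 0 0.6'
python3 - <<'E'
from h import *
t=r.capture('top');s=r.capture('side');save(t,'t12.png');save(s,'s12.png');np.save('t12.npy',t)
save(t[130:290,70:340],'t12c.png',2.9)
print(r.get_state()['tcp_pos'],r.get_state()['time_s'])
E
```

```text
time_s: 40.22
tcp_pos: [0.651, 0.002, 0.2356]
eef_rot: [-179.3, -0.1, -77.0]
contact_force: [1.3, 0.2, 1.2]
gripper_width: 0.0526
time_s: 41.13
tcp_pos: [0.5126, 0.196, 0.2275]
eef_rot: [-179.9, 0.0, -76.9]
contact_force: [-0.5, 0.1, 0.2]
gripper_width: 0.0524
[0.51299966 0.19450452 0.22704362] 41.2333
```

View pics/t12.png

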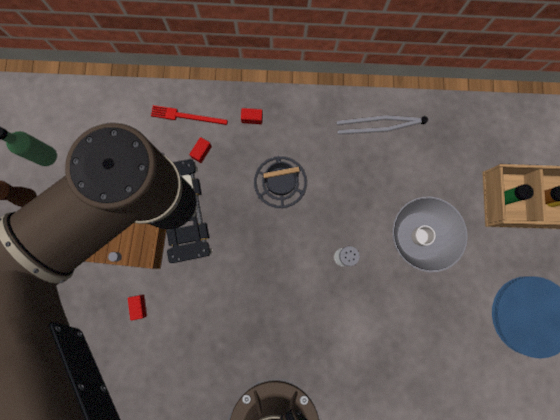

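View pics/s12.png

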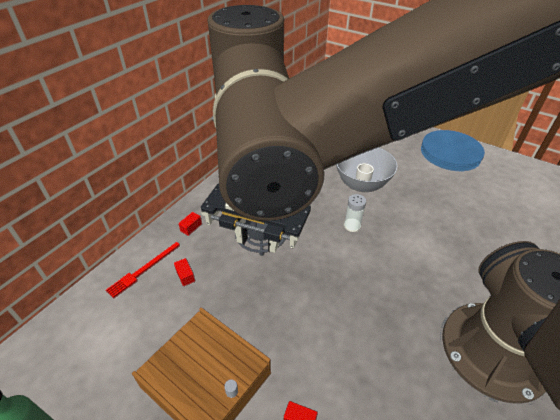

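View pics/t12c.png

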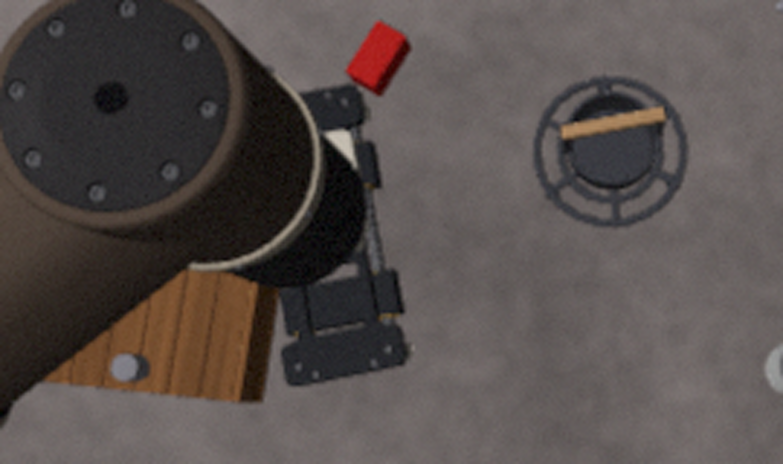

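```bash
python3 - <<'E'
from h import *
q=lambda a,b:(70+a/2.9-.33,130+b/2.9-.33)
print('pot',atz('top',q(612,142),.068),'bar',atz('top',q(613,123),.123),'triv',atz('top',q(611,151),.018))
k=atz('top',q(126,366),.094);d=k[:2]-[.5058,.4081];a=np.radians(-4.64);print('lid q',d@[np.cos(a),np.sin(a)]+.08)
print('ramekin',atz('top',(425,236),.05),'shaker',atz('top',(245+355/3.4-.35,145+377/3.4-.35),.107))
a=np.load('top0.npy').astype(int);b=np.load('t12.npy').astype(int);print('shaker diff',np.abs(a-b)[243:270,330:362].max(),np.abs(a-b)[280:300,300:330].max(),'bowl rim diff',np.abs(a-b)[198:272,394:468].mean())
E
```

```text
pot [0.64237519 0.00341682 0.068     ] bar [0.64651487 0.00359425 0.123     ] triv [0.64513365 0.00360581 0.018     ]
lid q 0.0006842935020377611
ramekin [ 0.50190891 -0.38762519  0.05      ] shaker [ 0.44240494 -0.17216862  0.107     ]
shaker diff 17 17 bowl rim diff 10.549427806184562
```

All checks pass: the pot is within about 3 mm of the trivet centre, the lid is shut, and the shaker hasn't moved.

```bash
python3 -c "
from plant import r
print(r.close_job(), r.get_state()['time_s'])"
```

```text
the job is handed in; nothing more can be done
the job is handed in; nothing more can be done
```

The job is done and handed in, at about 41 s on the robot's clock against the 128 s limit.

- **Chunks and lid:** Both chunks lie flat side by side in the teak bin, and I left the three red look-alikes alone. I pushed the lid to its hard stop, where the force rose to about 20 N. The last top view puts its opening at about 0.7 mm, which is within the measuring error.
- **Ramekin:** It stands upright near the middle of the bowl floor. I lowered it about 1 mm at a time until it touched, with about 4 N at contact.
- **Pot:** I set it on the trivet in steps of about 1 mm or less and let go once its weight was off the gripper. The rim puts it about 3 mm off the trivet's centre and the handle bar about 1.5 mm. These differ slightly, but both are within the measuring error.
- **Shaker:** The pictures before and after show no change beyond image noise.

Nothing failed. The one notable disagreement was 4–5 mm between cameras on where the pale chunk lay. I took a value in between, and the grasp held.

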